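# Load two adhesive cartridges into the gravity magazine

### The arm

A 6-joint arm with a two-finger parallel gripper is mounted at the origin on the work surface. World frame = base frame: x ahead of the robot, y to its left, z up, the work surface at z = 0. Lengths are in m, angles in rad, forces in N, time in s.
With the tool pointing down it reaches from about 0.35 to 0.775 m from the base axis. Payload 5.5 kg.
Tool frame: the origin (TCP) lies at the very end of the fingers, on their centre line; the grasp point (between the pads) lies 19 mm behind it; z points along the fingers, y is the direction in which the jaws open and shut (so a half turn about z gives the same grasp; the last joint's range is limited). The gripper opens to 85 mm and grips with 20 to 120 N. Pads are 22 mm wide; open, the fingers measure 114 mm over their backs; the gripper's body (76 mm by 85 mm) begins 54 mm behind the grasp point. The pads swing forward as they close: fully open they stand 13 mm farther back than shut.
Start: joints at [1.061, 0.313, 0.046, 1.304, 0, 1.431], TCP at [0.208, 0.536, 0.231] pointing down, gripper open.
Joint ranges: [-2.76, 2.76], [-0.86, 1.69], [-1.03, 1.26], [-2.2, 2.34], [-1.47, 1.5], [-3.14, 3.14]. Speed limits (rad/s): [2.57, 2.57, 3.14, 3.14, 3.14, 3.14].

### API

Orientations are given as a unit quaternion [w, x, y, z].
In Python, from workcell import get_state, vision, workorder, silhouettes, tip_of gives the robot as it stands.
- The arm moves only by the shell command python3 -m inch 'ROWS' [FORCE]. ROWS is JSON, a list of rows, each a list of 7 numbers: the shift along the tool's x, y, z in cm, then the turn, a rotation vector about the tool's x, y, z in degrees, then the finger opening in cm, from 0 to 8.54. In form: [[dx, dy, dz, rx, ry, rz, hand], ...]. A call has 1 to 5 rows; each row shifts and turns the commanded pose from where the row before left it, along the tool's axes as they then stand; what a row does not reach is not made up. A row lasts 1/10 s, in which the tool goes at most 50 mm and 8.59 degrees, less where a joint would pass 70% of its speed; a pose out of reach is approached as far as the arm can. A call with a gripper value outside its range is refused whole. The fingers move at their own pace and stop on an object; FORCE is the grip in N (left out, the last holds). Time passes only in rows, so rows that do not move let the fingers close. It gives the time, the measured TCP pose, the force and the opening at its end, in the units of the state.
- get_state(): the state, without advancing time (a new reading comes with each control period).
- vision.read_camera(name): name is "side" or "top" or "wrist"; returns a dict with "pixels" (480x640x3 uint8, red, green, blue), "depth" (480x640 float32, m along the optical axis (not along the pixel's ray), 0 where there is no reading), "mtx" (3x3 intrinsics, pixels), "k1" (the pictures are not rectified: a ray, as slopes to the right and down, at radius r is drawn at 1 + k1 r^2 times it, then the intrinsics apply), "T" (4x4, takes a point from camera to world coordinates); the wrist camera has in their place "tool_from_camera" (4x4, takes a point from camera to tool coordinates, whose origin is the TCP and whose axes are the flange's). Camera axes: x right, y up, looking along -z (the intrinsics and any distortion apply to the point x, -y, -z); pixel columns grow to the right and rows downward; lengths in m; the calibration is good to about 2 mm. A picture is of the moment at which its call begins: read the wrist's pose just before it.
- workorder.hand_in(): hands the job in, once; it reports no verdict.
Trained networks look in a picture, given as the dict that the camera call returned (one of the last four; its "shot" number tells which), for a name from the list of things; names that differ only in an ending like _2 or _b are one class to them, and where a whole thing is asked for, a point or a joint stands for the part that bears it (a point fixed in the world has none). Each returns a list of dicts, best first, with "confidence" (0 to 1); they miss things now and then, are a little off and sometimes report something else, mostly with a low value. They report only what shows in the picture. A call takes as long as a camera call.
- silhouettes(picture, label): "mask" (480x640 bool, what is visible of it) and "location" ([column, row] in pixels, amid what is visible of it).
- tip_of(picture, label): "location" ([column, row] in pixels: a listed point, or the origin of a listed thing).
The state is a dict: "clock": time; "joint_pos": joint angles; "qvel": joint speeds; "tau": joint torques, N m; "tcp_pos": TCP position; "orientation": TCP orientation; "wrist_force": force on the tool from outside, world axes, zero at the start; "ft_torque": the same for the moment, N m; "finger_gap": finger opening in m.
Only numpy, scipy, OpenCV 4.12 (cv2) and the standard library are available. Lean on these libraries where they do the work, as an engineer would, in place of code of your own. Each camera call takes 0.05 s, during which the arm holds its last target.

### The job

Load both two-barrel adhesive cartridges into the tilted rail of the gravity magazine through its open upper end, each capped nose first so that both face nose-down the slope, and see that they slide fully home: one against the end stop, the other right behind it. One lies on the bench; the other is still in its carton with only the nose sticking out, so it will have to be drawn out, set down and taken again by the tail. Leave the teacup, the stone and the brush where they are.

Things in the scene. Friction and masses are not known exactly. Their poses are not given: they have to be found in the camera images.
- rail: Aluminium C-channel of the magazine, fixed on a wooden stand, sloping 25 degrees, empty. Origin: on its floor, mid-width, at the end stop of the low end, 35 mm above the bench; x up the slope, y across, z square to the floor. Inside 64 mm wide and 32 mm high under the lips. Smooth: a cartridge let go inside slides down by itself. Holds two, lying flat, nose to tail, 240 mm.
- cart_a_mid (a point): White two-barrel adhesive cartridge with a grey screw cap, lying free on the bench: 120 mm long, 0.1 kg. From the tail: flange 4 mm thick, 58 wide, 28 high; barrels 84 mm long, 40 wide, 19 high with flat sides; shoulder 8 mm long, 34 wide; round cap (the nose) 28 mm across, 24 long. Point: its centre, 14 mm up as it lies flat; x to the nose, z up.
- cart_a_nose (a point): Middle of the front face of the first cartridge's cap, 60 mm ahead of its centre. The cap runs from 36 to 60 mm ahead of the centre; the barrels from 56 mm behind it to 28 mm ahead; the flange is the last 4 mm, 56 to 60 mm behind.
- cart_b_mid (a point): The centre of a second, like cartridge with the same axes. It lies flat in the carton's -y compartment, its nose pointing out of the open front: only 35 to 43 mm of the nose (cap, shoulder) sticks out. The carton covers the rest until it is drawn some 100 mm out along the bench.
- cart_b_nose (a point): The same point on the second cartridge's cap.
- carton: Low cardboard carton, fixed: 110 mm deep (x), 141 wide (y), 40 high; open front at x = -55 mm. Origin: centre of its underside. Two compartments 66 mm wide and 37 high, centred at y = -34.5 and +34.5 mm; walls and roof 3 mm, no sill; the +y one is empty.
- teacup_mid (a point): White handleless teacup, 72 mm across the rim, 56 mm high; point on its axis, half-way up. To be left alone.
- stone_mid (a point): Flat marble block, 90 x 70 x 26 mm; its centre. To be left alone.
- brush: Brush lying on the bench beyond the work; origin under its middle, x along its handle. To be left alone.
- rail_mouth (a point): Middle of the rail's mouth, at x = 250, z = 14 mm of the rail. Walls flare from 64 to 78 mm over the last 16 mm. Top: open from x = 203 to the mouth; below that two lips leave a 38 mm slot. Beyond the mouth the floor goes on as a tongue 30 mm wide without walls, straight to x = 276, then bent down 15 degrees to x = 303 mm; fingers fit on both sides of it.

How it is judged:
By the outcome, as a careful person would: the job done as asked, in the order asked, and still so for the second after the job is handed in, with the robot touching nothing.
It also fails if it takes over 72 s, if anything falls off the work surface, if the arm or the gripper's body presses on something with over 40 N, if the wrist force passes 120 N, or if a joint passes its speed limit or range.

## Working session

There is one attempt and no reset: what is moved stays moved. The work goes in short steps, Python scripts to look and compute and a shell command to move; the robot and the scene stay as the last step left them, time stands still between calls to the robot, and variables do not carry over. Pictures are saved under pics/ and viewed, and the job is handed in when it is done.

```bash
ls -la; mkdir -p pics
cat > h.py <<'E'
import numpy as np, cv2
from workcell import get_state, vision, workorder, silhouettes, tip_of
from scipy.spatial.transform import Rotation as R
def tcpT(s):
    q=s["orientation"];T=np.eye(4);T[:3,:3]=R.from_quat([q[1],q[2],q[3],q[0]]).as_matrix();T[:3,3]=s["tcp_pos"];return T
def cam(name):
    s=get_state();p=vision.read_camera(name)
    p["W"]=p["T"] if "T" in p else tcpT(s)@p["tool_from_camera"]
    return p
def ray(p,uv):
    K=np.array(p["mtx"]);u=np.array(uv,float).reshape(-1,1,2)
    xy=cv2.undistortPoints(u,K,np.array([p["k1"],0,0,0.]))[:,0]
    d=np.c_[xy[:,0],-xy[:,1],-np.ones(len(xy))]
    return d
def at_depth(p,uv,dep):
    d=ray(p,uv)*np.array(dep).reshape(-1,1)
    W=np.array(p["W"]);return d@W[:3,:3].T+W[:3,3]
def at_z(p,uv,z):
    W=np.array(p["W"]);d=ray(p,uv)@W[:3,:3].T;o=W[:3,3]
    return o+d*((z-o[2])/d[:,2:3])
def proj(p,P):
    W=np.linalg.inv(p["W"]);P=np.atleast_2d(P)
    c=P@W[:3,:3].T+W[:3,3]
    x=c[:,0]/-c[:,2];y=-c[:,1]/-c[:,2];r2=x*x+y*y;f=1+p["k1"]*r2
    K=np.array(p["mtx"]);return np.c_[K[0,0]*x*f+K[0,2],K[1,1]*y*f+K[1,2]]
def save(p,n): cv2.imwrite("pics/"+n,cv2.cvtColor(p["pixels"],cv2.COLOR_RGB2BGR))
E
python3 - <<'E'
from h import *
np.set_printoptions(precision=4,suppress=True)
print(get_state())
for n in ["top","side"]:
    p=cam(n);save(p,n+"0.png");print(n,p["mtx"],p["k1"],p["W"])
    for l in ["rail","rail_mouth","cart_a_mid","cart_a_nose","cart_b_nose","carton","teacup_mid","stone_mid","brush"]:
        r=tip_of(p,l)
        for o in r[:3]:
            uv=o["location"];d=p["depth"][int(uv[1]),int(uv[0])]
            print(l,o["confidence"],uv,at_depth(p,[uv],[d])[0] if d>0 else None)
E
```

```text
total 12
drwxr-xr-x  3 agent agent 4096 Dec  6 22:17 .
drwxr-xr-x 23 root  root  4096 Dec  6 22:17 ..
drwxr-xr-x  2 agent agent 4096 Dec  6 22:17 pics
{'clock': 0.0, 'joint_pos': array([ 1.0614,  0.314 ,  0.045 ,  1.3036, -0.    ,  1.4312]), 'qvel': array([-0.0006, -0.0009, -0.0013, -0.0017,  0.0004,  0.0004]), 'tau': array([  0.0018, -48.062 ,  29.8535,   0.0191,  -0.0003,  -0.    ]), 'tcp_pos': array([0.2076, 0.5357, 0.2304]), 'orientation': array([-0.0003,  0.1839,  0.9829, -0.0009]), 'wrist_force': array([-0.5399, -0.4273, -0.9516]), 'ft_torque': array([-0.015 ,  0.0073,  0.0055]), 'finger_gap': 0.08538336764366063}
top [[562.3857   0.     316.7358]
 [  0.     562.3857 236.6074]
 [  0.       0.       1.    ]] 0.008736313646261304 [[-0.0053  0.9947 -0.1024  0.488 ]
 [-1.     -0.0048  0.0053  0.0501]
 [ 0.0048  0.1025  0.9947  1.2937]
 [ 0.      0.      0.      1.    ]]
rail 0.74 [170.8, 271.3] [0.5414 0.3696 0.0345]
rail_mouth 0.56 [260.1, 247.5] [0.5856 0.1614 0.1312]
cart_a_mid 0.93 [402.5, 288.7] [ 0.5001 -0.1495  0.0206]
cart_a_nose 0.57 [376.9, 282.2] [ 0.5148 -0.0913  0.0271
[... 368 characters left out ...]
[-0.3717  0.4815 -0.7937 -0.8   ]
 [ 0.009   0.8568  0.5156  0.6421]
 [ 0.      0.      0.      1.    ]]
rail 0.93 [256.3, 200.4] [0.5182 0.2821 0.08  ]
rail_mouth 0.25 [397.1, 290.2] [ 0.683  -0.1209  0.0483]
cart_a_mid 0.68 [255.4, 202.1] [0.5186 0.294  0.0696]
cart_a_mid 0.66 [315.9, 334.6] [ 0.502  -0.1555  0.0232]
cart_a_nose 0.92 [309.1, 314.5] [ 0.5093 -0.1019  0.0257]
cart_b_nose 0.64 [374.7, 392.5] [ 0.5409 -0.3102  0.0191]
carton 0.87 [406.7, 367.6] [ 0.6021 -0.2997  0.0408]
carton 0.41 [308.3, 314.0] [ 0.5069 -0.104   0.0292]
teacup_mid 0.84 [399.3, 288.7] [ 0.6856 -0.124   0.0533]
stone_mid 0.7 [320.8, 218.7] [0.6671 0.2344 0.0249]
brush 0.59 [388.8, 243.5] [0.7898 0.1036 0.0007]
```

View pics/top0.png

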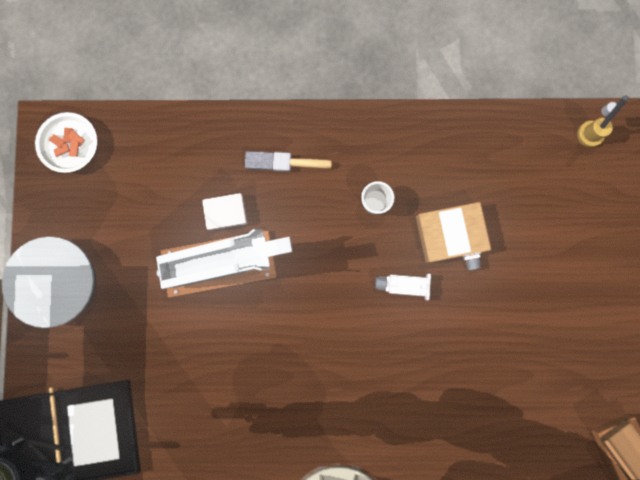

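View pics/side0.png

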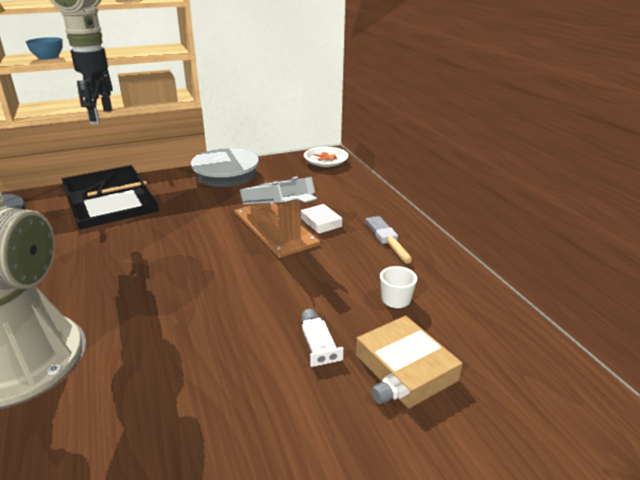

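The top view shows cart A at about (405,286) with its nose to the left (+y), cart B's grey cap at (474,262) in front of the carton, and the rail from (160,275) up to its mouth at (268,245). Next I fit the poses from masks and depth.

```bash
cat >> h.py <<'E'
np.set_printoptions(precision=4,suppress=True)
def cloud(p,m):
    v,u=np.nonzero(m&(p["depth"]>0));return at_depth(p,np.c_[u,v],p["depth"][v,u])
E
python3 - <<'E'
from h import *
for n in ["top","side"]:
    p=cam(n)
    for l in ["cart_a_mid","carton","rail","cart_b_mid"]:
        for k,o in enumerate(silhouettes(p,l)[:2]):
            C=cloud(p,o["mask"]);ok=C[:,2]>0.004
            C=C[ok]
            if len(C)<10: print(n,l,k,len(C));continue
            np.save(f"c_{n}_{l}_{k}.npy",C)
            h=C[:,2]; r=cv2.minAreaRect((C[:,:2]*1000).astype(np.float32))
            print(n,l,k,o["confidence"],len(C),"med",np.median(C,0),"z",np.percentile(h,[2,50,98]),"rect",np.round(r[0],1),np.round(r[1],1),round(r[2],1))
    np.savez(n+"0.npz",**{k:np.array(v) for k,v in p.items()})
E
```

```text
top carton 0 0.71 3169 med [ 0.6263 -0.2606  0.0399] z [0.0192 0.0399 0.0453] rect [ 627.6 -264.8] [110.2 143.6] 11.0
top carton 1 0.49 925 med [ 0.5104 -0.1533  0.0228] z [0.0148 0.0228 0.0299] rect [ 510.6 -148.1] [119.8  56.4] 84.1
top rail 0 0.95 4160 med [0.5653 0.2509 0.1095] z [0.0382 0.1095 0.1588] rect [571.6 247.6] [ 93.9 298.8] 9.0
top rail 1 0.57 3171 med [ 0.6262 -0.2607  0.0399] z [0.0203 0.0399 0.0453] rect [ 627.6 -264.9] [110.1 143.4] 10.9
top cart_b_mid 0 0.51 199 med [ 0.5637 -0.3083  0.0234] z [0.0153 0.0234 0.031 ] rect [ 562.8 -310.6] [34.5 35. ] 10.6
top cart_b_mid 1 0.15 677 med [ 0.7113 -0.0968  0.0257] z [0.0044 0.0257 0.0589] rect [703.9 -92.6] [68.7 69.7] 0.3
side carton 0 0.88 4839 med [ 0.622 -0.28   0.04 ] z [0.0072 0.04   0.0426] rect [ 624.9 -263.9] [114.1 144.3] 11.4
side carton 1 0.48 652 med [ 0.5647 -0.3163  0.0218] z [0.0074 0.0218 0.0286] rect [ 567.1 -309.6] [53.5 61.9] 14.0
side rail 0 0.93 1372 med [0.5636 0.2206 0.1256] z [0.0546 0.1256 0.1651] rect [564.3 244.4] [ 86.7 299.3] 9.1
side cart_b_mid 0 0.65 633 med [ 0.5641 -0.316   0.0218] z [0.0079 0.0218 0.0285] rect [ 566.4 -312.6] [52.3 42. ] 20.6
```

Run:
```python
import cv2
for n,(x0,y0,x1,y1) in {"top":(140,190,300,310),"side":(220,160,480,420)}.items():
    i=cv2.imread(f"pics/{n}0.png")[y0:y1,x0:x1];f=min(800/(x1-x0),600/(y1-y0))
    cv2.imwrite(f"pics/{n}0z.png",cv2.resize(i,None,fx=f,fy=f,interpolation=cv2.INTER_CUBIC))
```

```text
(no output)
```

View pics/side0z.png

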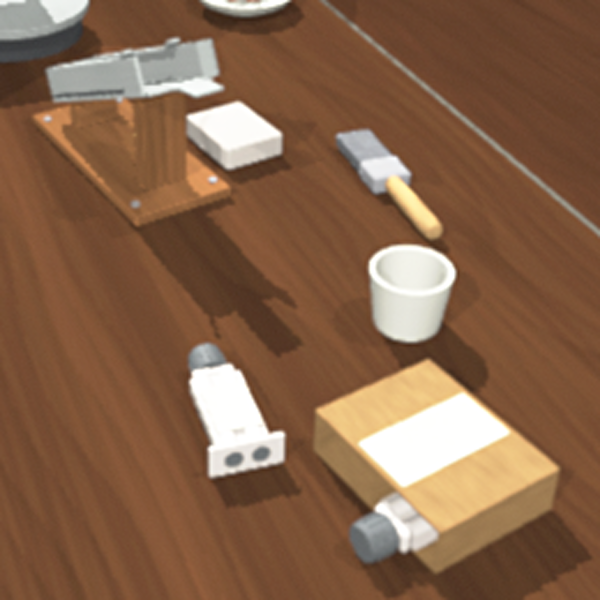

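View pics/top0z.png

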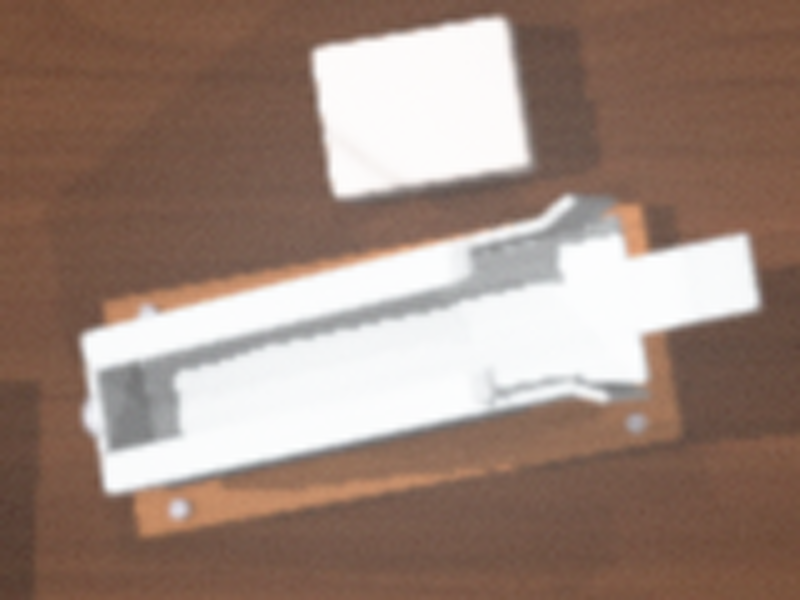

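```bash
cat >> h.py <<'E'
def Rdown(yaw,R0=None):
    a=np.radians(yaw);x=np.array([np.cos(a),np.sin(a),0]);z=np.array([0,0,-1.]);return np.c_[x,np.cross(z,x),z]
def plan(pos,Rm,hand,n=None,s=None,frm=None):
    T=tcpT(s or get_state()) if frm is None else frm
    r0=R.from_matrix(T[:3,:3]);rv=(r0.inv()*R.from_matrix(Rm)).as_rotvec()
    d=np.array(pos)-T[:3,3]
    m=int(np.ceil(max(np.linalg.norm(d)/.048,np.degrees(np.linalg.norm(rv))/8.2,1)))
    n=max(n or m,m)
    out=[]
    for k in range(n):
        Rk=(r0*R.from_rotvec(rv*k/n)).as_matrix();out.append(list(np.round(Rk.T@d/n*100,2))+list(np.round(np.degrees(rv)/n,2))+[hand])
    for i in range(0,n,5): print("[["+"],[".join(",".join(f"{v:g}" for v in r) for r in out[i:i+5])+"]]")
E
python3 - <<'E'
from h import *
p=cam("wrist");print(p["tool_from_camera"],p["mtx"],p["k1"])
plan([0.45,-0.15,0.25],Rdown(84),8.5)
E
```

```text
[[ 0.0002  0.9483  0.3173  0.0822]
 [ 1.      0.0001 -0.001   0.0001]
 [-0.001   0.3173 -0.9483 -0.1433]
 [ 0.      0.      0.      1.    ]] [[357.18     0.     320.3897]
 [  0.     357.18   243.5949]
 [  0.       0.       1.    ]] 0.0006848390550050819
[[-2.96,-3.45,-0.12,0,-0,4.68,8.5],[-3.23,-3.2,-0.12,0,-0,4.68,8.5],[-3.48,-2.92,-0.12,0,-0,4.68,8.5],[-3.71,-2.63,-0.12,0,-0,4.68,8.5],[-3.91,-2.32,-0.12,0,-0,4.68,8.5]]
[[-4.09,-1.99,-0.12,0,-0,4.68,8.5],[-4.24,-1.65,-0.12,0,-0,4.68,8.5],[-4.36,-1.3,-0.12,0,-0,4.68,8.5],[-4.45,-0.94,-0.12,0,-0,4.68,8.5],[-4.51,-0.58,-0.12,0,-0,4.68,8.5]]
[[-4.54,-0.21,-0.12,0,-0,4.68,8.5],[-4.54,0.16,-0.12,0,-0,4.68,8.5],[-4.52,0.53,-0.12,0,-0,4.68,8.5],[-4.46,0.9,-0.12,0,-0,4.68,8.5],[-4.37,1.26,-0.12,0,-0,4.68,8.5]]
[[-4.25,1.61,-0.12,0,-0,4.68,8.5]]
```

```bash
python3 -m inch '[[-3,-3.4,0,0,0,4.7,8.5],[-3.2,-3.2,0,0,0,4.7,8.5],[-3.5,-2.9,0,0,0,4.7,8.5],[-3.7,-2.6,0,0,0,4.7,8.5],[-3.9,-2.3,0,0,0,4.7,8.5]]'
python3 -m inch '[[-4.1,-2,0,0,0,4.7,8.5],[-4.2,-1.6,0,0,0,4.7,8.5],[-4.4,-1.3,0,0,0,4.7,8.5],[-4.4,-0.9,0,0,0,4.7,8.5],[-4.5,-0.6,0,0,0,4.7,8.5]]'
python3 -m inch '[[-4.5,-0.2,0,0,0,4.7,8.5],[-4.5,0.2,0,0,0,4.7,8.5],[-4.5,0.5,0,0,0,4.7,8.5],[-4.4,0.9,0,0,0,4.7,8.5],[-4.4,1.2,0,0,0,4.7,8.5]]'
python3 - <<'E'
from h import *
print(get_state()["joint_pos"])
plan([0.50,-0.15,0.20],Rdown(84),8.5)
E
```

```text
clock: 2.05
tcp_pos: [0.2842, 0.3213, 0.2314]
orientation: [0.0, 0.381, 0.924, 0.0]
wrist_force: [0.8, 0.2, 0.6]
finger_gap: 0.0848
clock: 2.55
tcp_pos: [0.3597, 0.1072, 0.2317]
orientation: [0.001, 0.562, 0.827, 0.0]
wrist_force: [0.9, 0.5, 0.7]
finger_gap: 0.0849
clock: 3.05
tcp_pos: [0.4334, -0.1066, 0.2316]
orientation: [0.0, 0.719, 0.695, 0.0]
wrist_force: [1.3, 1.1, 0.1]
finger_gap: 0.0849
[-0.4216  0.0635 -0.2623  1.2441  0.0003  1.1826]
[[-2.06,3.4,1.58,0.03,0,2.04,8.5],[-1.94,3.47,1.58,0.03,0,2.04,8.5]]
```

```bash
python3 -m inch '[[-2,3.4,1.5,0,0,2,8.5],[-2,3.4,1.5,0,0,2,8.5],[0,0,0,0,0,0,8.5]]'
python3 - <<'E'
from h import *
p=cam("wrist");save(p,"w1.png");print(get_state()["tcp_pos"])
for l in ["cart_a_mid","cart_a_nose"]:
    for o in tip_of(p,l)[:2]:
        print(l,o["confidence"],o["location"],at_z(p,[o["location"]],0.014)[0])
for o in silhouettes(p,"cart_a_mid")[:1]:
    C=cloud(p,o["mask"]);C=C[C[:,2]>.004];r=cv2.minAreaRect((C[:,:2]*1000).astype(np.float32));print(o["confidence"],r,np.percentile(C[:,2],[2,50,98]))
    np.save("ca.npy",C)
    b=C[(abs(C[:,2]-.0235)<.003)];q=b[:,:2]
    print(len(b)); r=cv2.minAreaRect((q*1000).astype(np.float32));print(r)
E
```

```text
clock: 3.35
tcp_pos: [0.5014, -0.1505, 0.1981]
orientation: [-0.001, 0.742, 0.67, -0.0]
wrist_force: [-0.9, 1.1, -0.5]
finger_gap: 0.0851
[ 0.4996 -0.1489  0.1992]
cart_a_mid 0.76 [328.7, 216.3] [ 0.5085 -0.1514  0.014 ]
cart_a_nose 0.67 [326.8, 147.6] [ 0.5127 -0.0889  0.014 ]
0.67 ((507.9255065917969, -147.30239868164062), (119.92736053466797, 57.608001708984375), 85.89767456054688) [0.0146 0.0242 0.029 ]
4169
((509.3405456542969, -146.031005859375), (116.93152618408203, 57.14603042602539), 84.8346939086914)
```

View pics/w1.png

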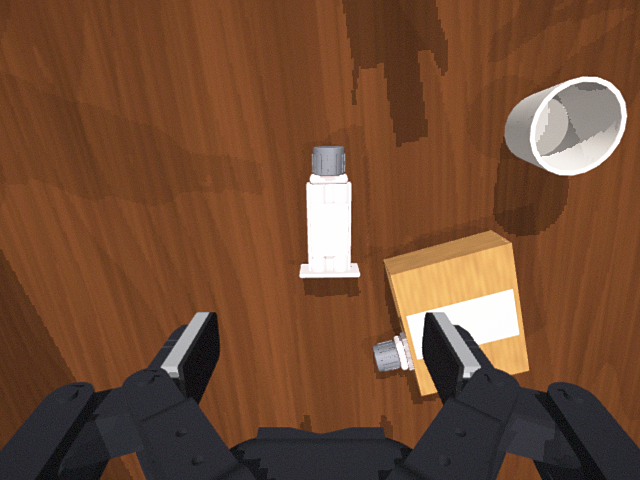

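Run:
```python
from h import *
p=cam("wrist");W=p["tool_from_camera"]
d=p["depth"];m=(d>0)&(d<0.25);v,u=np.nonzero(m);c=ray(p,np.c_[u,v])*d[v,u][:,None];C=c@W[:3,:3].T+W[:3,3]
k=C[:,2]>-0.08;C=C[k];print(len(C),C.max(0),C.min(0))
s=np.argsort(-C[:,2])[:15];print(C[s])
plan([0.505,-0.188,0.06],Rdown(85.5),6)
```

```text
33610 [ 0.0187  0.0738 -0.0131] [-0.0123 -0.0756 -0.08  ]
[[-0.006  -0.0435 -0.0131]
 [ 0.005   0.0423 -0.0131]
 [-0.003  -0.0432 -0.0133]
 [-0.0053 -0.0433 -0.0135]
 [ 0.008   0.0423 -0.0136]
 [-0.0043  0.0422 -0.0136]
 [ 0.0067  0.042  -0.0137]
 [ 0.0016 -0.043  -0.0137]
 [ 0.0073 -0.0433 -0.0138]
 [-0.0047  0.0422 -0.0138]
 [ 0.0021  0.042  -0.0138]
 [-0.0031 -0.043  -0.0138]
 [-0.0046 -0.0431 -0.0138]
 [ 0.0022 -0.043  -0.0139]
 [-0.0002  0.0422 -0.0139]]
[[-1,0.26,3.55,0.01,0,-0.28,6],[-1.01,0.26,3.55,0.01,0,-0.28,6],[-1.01,0.25,3.55,0.01,0,-0.28,6],[-1.01,0.25,3.55,0.01,0,-0.28,6]]
```

```bash
python3 -m inch '[[-1,0.25,3.5,0,0,-0.3,6],[-1,0.25,3.5,0,0,-0.3,6],[-1,0.25,3.5,0,0,-0.3,6],[-1,0.25,3.5,0,0,-0.3,6],[0,0,0,0,0,0,6]]'
python3 - <<'E'
from h import *
p=cam("wrist");W=p["tool_from_camera"];save(p,"w2.png")
d=p["depth"];m=(d>0)&(d<0.19);v,u=np.nonzero(m);c=ray(p,np.c_[u,v])*d[v,u][:,None];C=c@W[:3,:3].T+W[:3,3]
k=(abs(C[:,1])>.025)&(abs(C[:,0])<0.013);C=C[k]
s=np.argsort(-C[:,2])[:8];print(C[s])
plan([0.505,-0.188,0.0],Rdown(85.5),6)
E
```

```text
clock: 4.1
tcp_pos: [0.5023, -0.187, 0.0583]
orientation: [-0.003, 0.734, 0.679, -0.001]
wrist_force: [-0.7, 1.1, 0.0]
finger_gap: 0.06
[[0.013  0.1566 0.0338]
 [0.0124 0.1508 0.0337]
 [0.0119 0.1545 0.0334]
 [0.0115 0.1512 0.0332]
 [0.0127 0.1572 0.0331]
 [0.0121 0.1525 0.033 ]
 [0.0104 0.145  0.033 ]
 [0.0122 0.1545 0.0328]]
[[-0.04,0.09,3.03,-0.1,-0.05,0,6],[-0.04,0.08,3.03,-0.1,-0.05,0,6]]
```

View pics/w2.png

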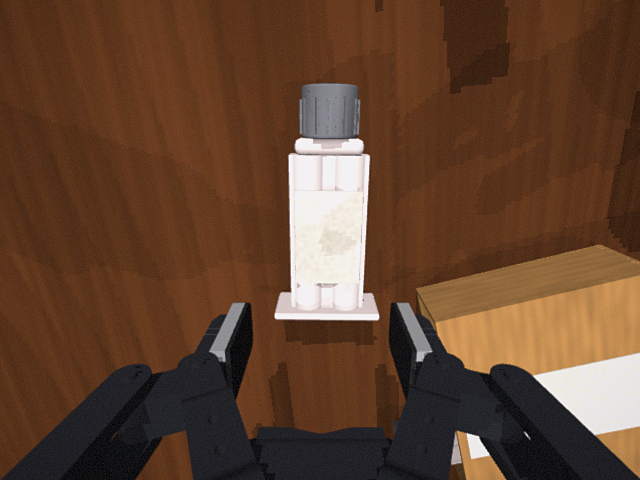

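```bash
python3 -m inch '[[0,0.2,2.5,0,0,0.5,6],[0,0.2,2.5,0,0,0.4,6],[0,0,0.9,0,0,0,6],[0,0,0,0,0,0,6]]' 40
python3 - <<'E'
from h import *
s=get_state();print(s["tcp_pos"],s["wrist_force"])
p=cam("wrist");save(p,"w3.png")
E
```

```text
clock: 4.55
tcp_pos: [0.5094, -0.1881, 0.0032]
orientation: [-0.0, 0.739, 0.673, 0.0]
wrist_force: [-0.6, 0.6, -0.6]
finger_gap: 0.06
[ 0.5094 -0.1881  0.0032] [-0.5863  0.5808 -0.6098]
```

View pics/w3.png

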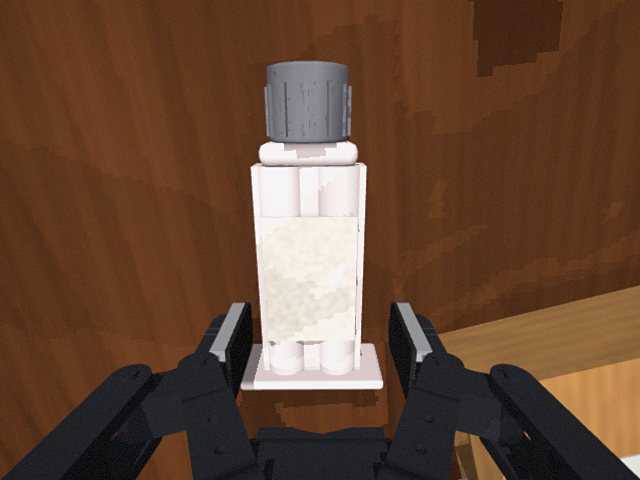

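Run:
```python
from h import *
p=cam("wrist");T=np.linalg.inv(tcpT(get_state()))
for uv,z in [((311,346),.028),((311,388),.028),((250,350),.028),((375,346),.028),((307,62),.014),((257,168),.0235),((365,166),.0235),((263,365),.0235),((361,365),.0235)]:
    P=at_z(p,[uv],z)[0];print(uv,P,T[:3,:3]@P+T[:3,3])
```

```text
(311, 346) [ 0.5057 -0.1881  0.028 ] [ 0.0004 -0.0047 -0.0238]
(311, 388) [ 0.5037 -0.2079  0.028 ] [-0.0195 -0.0048 -0.0238]
(250, 350) [ 0.4818 -0.1876  0.028 ] [-0.0014 -0.0285 -0.0239]
(375, 346) [ 0.5305 -0.1904  0.028 ] [ 0.0003  0.0202 -0.0238]
(307, 62) [ 0.5143 -0.0869  0.014 ] [ 0.102  -0.0056 -0.0099]
(257, 168) [ 0.4941 -0.1191  0.0235] [ 0.068  -0.0226 -0.0194]
(365, 166) [ 0.5308 -0.1218  0.0235] [ 0.0687  0.0141 -0.0193]
(263, 365) [ 0.4847 -0.1983  0.0235] [-0.0118 -0.0246 -0.0194]
(361, 365) [ 0.5248 -0.2021  0.0235] [-0.0118  0.0157 -0.0193]
```

```bash
python3 -m inch '[[-0.2,-0.45,0.1,0,0,0,6],[0,0,0,0,0,0,5],[0,0,0,0,0,0,3],[0,0,0,0,0,0,3],[0,0,0,0,0,0,3]]' 50
python3 -m inch '[[0,0,0,0,0,0,3],[0,0,0,0,0,0,3],[0,0,-1,0,0,0,3],[0,0,-3,0,0,0,3],[0,0,-4,0,0,0,3]]' 50
```

```text
clock: 5.15
tcp_pos: [0.5052, -0.1907, 0.0023]
orientation: [0.001, 0.74, 0.673, 0.0]
wrist_force: [-0.9, 1.0, 6.7]
finger_gap: 0.0388
clock: 5.65
tcp_pos: [0.5029, -0.1894, 0.0806]
orientation: [-0.002, 0.74, 0.673, -0.001]
wrist_force: [0.3, -0.3, -1.1]
finger_gap: 0.0386
```

```bash
cat >> h.py <<'E'
def railT(psi,x0,y0,z0=0.035,sl=25.):
    a=np.radians(psi);b=np.radians(sl)
    x=np.array([np.sin(a)*np.cos(b),-np.cos(a)*np.cos(b),np.sin(b)])  # up slope
    y=np.array([np.cos(a),np.sin(a),0]); z=np.cross(x,y)
    T=np.eye(4);T[:3,:3]=np.c_[x,y,z];T[:3,3]=[x0,y0,z0];return T
E
python3 - <<'E'
from h import *
from scipy.optimize import minimize
C={n:np.load(f"c_{n}_rail_0.npy") for n in ["top","side"]}
for n in C:
    c=C[n]
    # floor plane fit: rough frame
    T=railT(9,.54,.37);L=(c-T[:3,3])@T[:3,:3]
    print(n,T[:3,:3].tolist())
    print(np.percentile(L,[0.5,2,50,98,99.5],axis=0))
    for lo in range(-20,320,20):
        s=L[(L[:,0]>lo/1000)&(L[:,0]<lo/1000+.02)]
        if len(s)>5:print(lo,len(s),"y",np.percentile(s[:,1],[1,50,99])*1000,"z",np.percentile(s[:,2],[2,25,50,75,98])*1000)
E
```

```text
top [[0.14177777382687382, 0.9876883405951378, -0.06611206169163858], [-0.8951496342466803, 0.15643446504023087, 0.417415129643873], [0.42261826174069944, 0.0, 0.9063077870366499]]
[[-0.0046 -0.0334 -0.0079]
 [-0.0026 -0.032  -0.0044]
 [ 0.1413  0.006   0.0023]
 [ 0.2883  0.0387  0.0388]
 [ 0.2968  0.0439  0.0412]]
-20 195 y [-29.9902   2.9603  25.7818] z [-2.3486  8.0645 17.8074 27.9652 34.8503]
0 255 y [-33.6771   4.0223  35.7337] z [-3.9664  0.0671  4.5596 34.4427 38.3778]
20 265 y [-33.8076   2.9726  36.3592] z [-3.1126  0.3412  4.5662 35.0704 37.9034]
40 261 y [-33.6467   4.9393  36.726 ] z [-3.0996  0.52    4.4444 35.0111 38.3107]
60 261 y [-32.8707   4.2923  37.0129] z [-2.6397  0.1666  4.6647 35.3571 38.4465]
80 269 y [-32.6103   4.8343  37.2124] z [-2.9472  0.3178  3.3733 35.1797 39.0184]
100 279 y [-31.9586   4.8853  37.5476] z [-2.5685  0.6007  5.1592 35.3924 38.2315]
120 281 y [-31.0137   7.1004  37.5259] z [-3.1309  0.8535  3.4656 34.9375 38.0503]
140 276 y [-30.3435   7.9446  38.411 ] z [-2.624   0.5335  4.5946 35.1385 38.1592]
160 290 y [-30.0715   6.7895  39.0211] z [
[... 1453 characters left out ...]
9679] z [ 0.6165  8.3683 18.1394 27.9709 36.8828]
160 135 y [-34.2322  16.6127  37.0596] z [-0.6198  7.9955 17.783  27.2802 36.9567]
180 154 y [-33.8283   5.6356  37.4833] z [ 1.0937 10.4983 23.6994 35.3077 41.6807]
200 149 y [-32.9928  15.1774  38.0569] z [ 1.7419  6.3312 17.9917 28.5519 41.1549]
220 153 y [-32.2216  35.8702  42.8609] z [ 0.3046  7.2047 17.0886 27.372  36.854 ]
240 122 y [-38.0082  37.7201  47.0224] z [-0.5737  2.0701 11.4103 23.2334 35.6679]
260 25 y [-9.9666  5.2284 19.8179] z [-0.3922  0.6013  1.1659  1.7408  2.1565]
280 47 y [-9.548   4.744  19.2522] z [-7.2659 -4.3233 -2.984  -1.561   0.027 ]
300 6 y [-2.6196  2.8837 16.4453] z [-6.4318 -5.9634 -5.6423 -5.2379 -4.9409]
```

Run:
```python
from h import *
T=railT(10.3,.54,.37);print(T)
Rt=np.c_[-T[:3,0],T[:3,1],-T[:3,2]]
P=T[:3,:3]@np.array([.300,.0,.075])+T[:3,3];print(P)
s=get_state();print(s["tcp_pos"])
F=tcpT(s);G=F.copy();G[2,3]=.23
plan(G[:3,3],F[:3,:3],3)
plan(P,Rt,3,frm=G,n=10)
```

```text
[[ 0.162   0.9839 -0.0756  0.54  ]
 [-0.8917  0.1788  0.4158  0.37  ]
 [ 0.4226  0.      0.9063  0.035 ]
 [ 0.      0.      0.      1.    ]]
[0.5829 0.1337 0.2298]
[ 0.5029 -0.1894  0.0806]
[[0.01,-0.02,-3.73,0,0,0,3],[0.01,-0.02,-3.73,0,0,0,3],[0.01,-0.02,-3.73,0,0,0,3],[0.01,-0.02,-3.73,0,0,0,3]]
[[3.29,0.49,0.01,-0.37,-2.5,-1.54,3],[3.27,0.58,-0.13,-0.37,-2.5,-1.54,3],[3.25,0.67,-0.27,-0.37,-2.5,-1.54,3],[3.21,0.76,-0.41,-0.37,-2.5,-1.54,3],[3.17,0.85,-0.54,-0.37,-2.5,-1.54,3]]
[[3.12,0.94,-0.67,-0.37,-2.5,-1.54,3],[3.06,1.02,-0.8,-0.37,-2.5,-1.54,3],[3,1.11,-0.93,-0.37,-2.5,-1.54,3],[2.92,1.2,-1.05,-0.37,-2.5,-1.54,3],[2.84,1.28,-1.17,-0.37,-2.5,-1.54,3]]
```

```bash
python3 -m inch '[[0,0,-3.8,0,0,0,3],[0,0,-3.8,0,0,0,3],[0,0,-3.8,0,0,0,3],[0,0,-3.8,0,0,0,3]]'
python3 -m inch '[[3.3,0.5,0,-0.4,-2.5,-1.5,3],[3.3,0.6,-0.1,-0.4,-2.5,-1.5,3],[3.2,0.7,-0.3,-0.4,-2.5,-1.5,3],[3.2,0.8,-0.4,-0.4,-2.5,-1.5,3],[3.2,0.8,-0.5,-0.4,-2.5,-1.5,3]]'
python3 -m inch '[[3.1,0.9,-0.7,-0.4,-2.5,-1.5,3],[3.1,1,-0.8,-0.4,-2.5,-1.5,3],[3,1.1,-0.9,-0.4,-2.5,-1.5,3],[2.9,1.2,-1,-0.4,-2.5,-1.5,3],[2.8,1.3,-1.2,-0.4,-2.5,-1.5,3]]'
python3 -m inch '[[0,0,0,0,0,0,3],[0,0,0,0,0,0,3]]'
python3 - <<'E'
from h import *
p=cam("wrist");save(p,"w4.png");s=get_state();print(s["tcp_pos"],s["joint_pos"],s["finger_gap"])
np.savez("w4.npz",**{k:np.array(v) for k,v in p.items()})
for l in ["rail","rail_mouth"]:
    for o in tip_of(p,l)[:2]: print(l,o)
E
```

```text
clock: 6.05
tcp_pos: [0.5043, -0.1901, 0.2354]
orientation: [0.0, 0.74, 0.673, 0.0]
wrist_force: [1.2, -0.0, -1.6]
finger_gap: 0.0386
clock: 6.55
tcp_pos: [0.5455, -0.0278, 0.2333]
orientation: [0.087, 0.689, 0.716, -0.069]
wrist_force: [1.3, -0.1, -0.7]
finger_gap: 0.0387
clock: 7.05
tcp_pos: [0.5855, 0.1333, 0.2329]
orientation: [0.171, 0.628, 0.747, -0.137]
wrist_force: [0.6, -0.1, -0.7]
finger_gap: 0.0388
clock: 7.25
tcp_pos: [0.5853, 0.133, 0.232]
orientation: [0.17, 0.627, 0.748, -0.137]
wrist_force: [0.6, -0.8, -0.9]
finger_gap: 0.0389
[0.5853 0.1319 0.2323] [ 0.3006  0.4167  0.1283  1.3313 -0.4379  1.7096] 0.038781766868050245
rail {'location': [318.1, 57.5], 'confidence': 0.2}
```

View pics/w4.png

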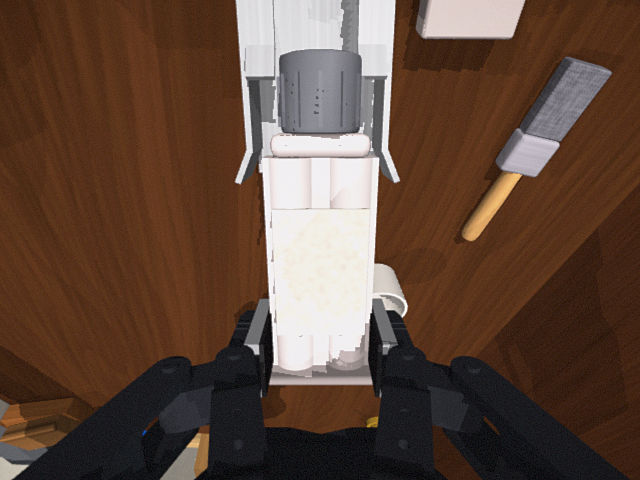

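Run:
```python
from h import *
p=dict(np.load("w4.npz"));W=p["tool_from_camera"];d=p["depth"]
def tool(uv):
    D=d[int(uv[1]),int(uv[0])];return (ray(p,[uv])*D)@W[:3,:3].T+W[:3,3],D
for uv in [(240,180),(396,178),(241,40),(392,40),(240,10),(393,10),(250,72),(385,72),(250,76),(385,76),(250,80),(385,80),(255,100),(380,100),(258,40),(375,40)]:
    t,D=tool(uv);print(uv,np.round(t*1000,1),round(float(D),4))
# lips plane fit
v,u=np.nonzero((d>0));c=ray(p,np.c_[u,v])*d[v,u][:,None];C=c@W[:3,:3].T+W[:3,3]
for nm,(a,b,c0,c1) in {"lips":(5,70,246,390)}.items():
    k=(v>=a)&(v<b)&(u>=c0)&(u<=c1);L=C[k];
    # histogram of z
    print(nm,np.percentile(L[:,2],[2,25,50,75,98])*1000)
    for rg in [(246,270),(365,388),(290,340)]:
        k2=k&(u>=rg[0])&(u<=rg[1]);Q=C[k2];A=np.c_[Q[:,:2],np.ones(len(Q))];s,*_=np.linalg.lstsq(A,Q[:,2],rcond=None)
        r=Q[:,2]-A@s;g=abs(r)<.004;s,*_=np.linalg.lstsq(A[g],Q[g,2],rcond=None);print(rg,len(Q),g.sum(),s, np.degrees(s[:2]))
```

```text
(240, 180) [[ 54.8 -41.2  38.9]] 0.1814
(396, 178) [[55.6 38.2 40.1]] 0.1823
(241, 40) [[117.8 -36.3  39. ]] 0.1616
(392, 40) [[117.7  31.9  38.6]] 0.1613
(240, 10) [[129.6 -35.9  39.3]] 0.1581
(393, 10) [[129.9  32.   40.6]] 0.1593
(250, 72) [[103.8 -31.9  32.7]] 0.16
(385, 72) [[103.9  28.6  33. ]] 0.1604
(250, 76) [[102.1 -31.9  32.1]] 0.16
(385, 76) [[102.1  28.6  32.1]] 0.16
(250, 80) [[101.9 -34.3  45. ]] 0.1724
(385, 80) [[101.2  29.8  38.7]] 0.1666
(255, 100) [[ 93.6 -34.5  57.1]] 0.1864
(380, 100) [[93.2 29.7 50.5]] 0.1803
(258, 40) [[117.9 -28.7  39.9]] 0.1624
(375, 40) [[118.   24.5  40.1]] 0.1626
lips [-26.2738  36.7687  39.5552  73.9109  75.2625]
(246, 270) 1619 1619 [ 0.177  -0.0202  0.0164] [10.1402 -1.1573]
(365, 388) 1556 1556 [0.1728 0.0595 0.0163] [9.9    3.4068]
(290, 340) 3302 576 [ 2.8941 -0.1155 -0.3087] [165.8194  -6.6185]
```

Run:
```python
from h import *
p=dict(np.load("w4.npz"));W=p["tool_from_camera"];d=p["depth"]
v,u=np.nonzero((d>0));c=ray(p,np.c_[u,v])*d[v,u][:,None];C=c@W[:3,:3].T+W[:3,3]
def fit(k,n):
    Q=C[k];A=np.c_[Q[:,:2],np.ones(len(Q))];s,*_=np.linalg.lstsq(A,Q[:,2],rcond=None);r=Q[:,2]-A@s
    print(n,len(Q),s,"deg",np.degrees(s[:2]),"rms",r.std(),"x range",Q[:,0].min(),Q[:,0].max(),"y",Q[:,1].min(),Q[:,1].max())
fl=(v<150)&(u>240)&(u<395)&(C[:,2]>.070)&(C[:,2]<.082)
fit(fl,"floor")
lp=(v<60)&(u>244)&(u<390)&(abs(C[:,2]-.0397)<.004)&(C[:,0]>.108);fit(lp,"lips")
L=C[lp];
for a in [.11,.115,.12,.125,.13]:
    q=L[abs(L[:,0]-a)<.0025];print(a,np.percentile(q[:,1],[0.5,99.5]),np.sort(q[:,1])[[0,-1]])
g=(v<190)&(u>225)&(u<410)&(C[:,2]>.03)&(C[:,2]<.078)
for a in np.arange(.05,.135,.01):
    q=C[g&(abs(C[:,0]-a)<.002)];print(a,np.sort(q[:,1])[[0,-1]],q[:,1][[0,-1]].mean() if 0 else (q[:,1].min()+q[:,1].max())/2)
```

```text
floor 6107 [-0.      0.0046  0.0741] deg [-0.0004  0.2654] rms 0.000795428053628582 x range 0.06770065844971786 0.14372208293700697 y -0.03505496748867994 0.03049774685834733
lips 3616 [0.0765 0.0065 0.0295] deg [4.3835 0.3702] rms 0.0009394837915833818 x range 0.10952919725586999 0.13376939515189648 y -0.035154053636504416 0.031439033391665205
0.11 [-0.0349  0.0312] [-0.0352  0.0314]
0.115 [-0.0347  0.0309] [-0.0349  0.0312]
0.12 [-0.0344  0.0306] [-0.0346  0.0307]
0.125 [-0.0341  0.0303] [-0.0343  0.0305]
0.13 [-0.0336  0.03  ] [-0.0338  0.0304]Traceback (most recent call last):
  File "<stdin>", line 15, in <module>
IndexError: index 0 is out of bounds for axis 0 with size 0
```

Run:
```python
from h import *
p=dict(np.load("w4.npz"));W=p["tool_from_camera"];d=p["depth"]
v,u=np.nonzero((d>0));c=ray(p,np.c_[u,v])*d[v,u][:,None];C=c@W[:3,:3].T+W[:3,3]
k=(v>225)&(v<320)&(u>290)&(u<360);Q=C[k];A=np.c_[Q[:,:2],np.ones(len(Q))];s,*_=np.linalg.lstsq(A,Q[:,2],rcond=None);print("label",s,np.degrees(s[:2]))
for uv in [(320,60),(320,90),(320,120),(282,200),(285,350),(320,379),(320,383),(275,240),(371,240)]:
    D=d[uv[1],uv[0]];print(uv,np.round(1000*((ray(p,[uv])*D)@W[:3,:3].T+W[:3,3]),1))
```

```text
label [-0.0005 -0.0005 -0.0227] [-0.0268 -0.0264]
(320, 60) [[ 99.6  -0.6 -25.7]]
(320, 90) [[ 91.4  -0.6 -26.4]]
(320, 120) [[ 82.8  -0.6 -27.2]]
(282, 200) [[ 56.8 -13.7 -21.8]]
(285, 350) [[ -4.2 -14.7 -21.1]]
(320, 379) [[-14.3  -0.6 -26. ]]
(320, 383) [[-16.   -0.6 -26.3]]
(275, 240) [[ 42.3 -16.7 -21.9]]
(371, 240) [[ 41.2  18.2 -18.3]]
```

```bash
python3 -m inch '[[-0.5,-0.16,0,0,0,0,3],[0,0,2.5,0,0,0,3],[0,0,2.5,0,0,0,3],[0,0,1.5,0,0,0,3],[0,0,0.6,0,0,0,3]]'
python3 -m inch '[[0,0,0,0,0,0,3],[0,0,0,0,0,0,3]]'
python3 - <<'E'
from h import *
p=cam("wrist");save(p,"w5.png");W=p["tool_from_camera"];d=p["depth"]
v,u=np.nonzero((d>0));c=ray(p,np.c_[u,v])*d[v,u][:,None];C=c@W[:3,:3].T+W[:3,3]
k=(v<70)&(u>240)&(u<395)&(C[:,2]>-.01)&(C[:,2]<.012);Q=C[k];print(len(Q),np.median(Q,0))
E
```

```text
clock: 7.9
tcp_pos: [0.5897, 0.0952, 0.1692]
orientation: [0.17, 0.629, 0.746, -0.137]
wrist_force: [-0.7, 0.1, -0.2]
finger_gap: 0.0389
clock: 8.1
tcp_pos: [0.5912, 0.0971, 0.1714]
orientation: [0.171, 0.629, 0.746, -0.136]
wrist_force: [0.1, -0.6, -0.7]
finger_gap: 0.0389
8963 [ 0.114  -0.002   0.0039]
```

View pics/w5.png

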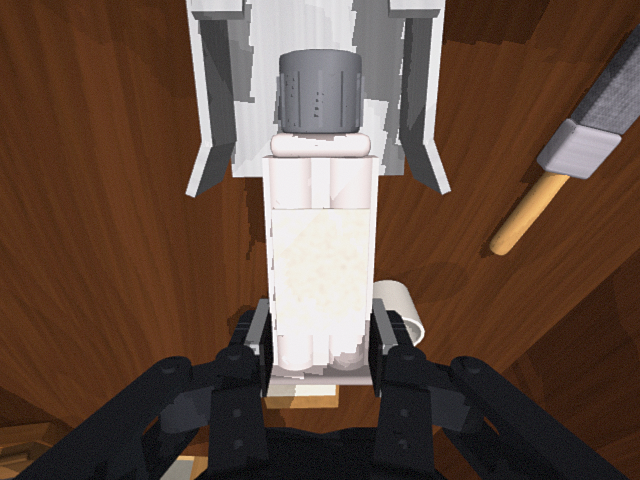

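```bash
python3 -m inch '[[1,-0.05,0.1,0,0,0,3],[1,0,0,0,0,0,3],[1,0,0,0,0,0,3],[1,0,0,0,0,0,3],[0.8,0,0,0,0,0,3]]'
python3 -m inch '[[0,0,0,0,0,0,3],[0,0,0,0,0,0,3]]'
python3 - <<'E'
from h import *
p=cam("wrist");save(p,"w6.png");W=p["tool_from_camera"];d=p["depth"];print(get_state()["wrist_force"])
v,u=np.nonzero((d>0));c=ray(p,np.c_[u,v])*d[v,u][:,None];C=c@W[:3,:3].T+W[:3,3]
k=(v>140)&(v<260)&(u>200)&(u<260)&(C[:,2]>-.01)&(C[:,2]<.012);Q=C[k];print(len(Q),np.median(Q,0))
for uv in [(200,330),(440,330),(230,300),(410,300)]:
    D=d[uv[1],uv[0]];print(uv,np.round(1000*((ray(p,[uv])*D)@W[:3,:3].T+W[:3,3]),1))
E
```

```text
clock: 8.65
tcp_pos: [0.5826, 0.141, 0.1482]
orientation: [0.171, 0.628, 0.747, -0.136]
wrist_force: [0.1, -0.3, -1.8]
finger_gap: 0.0387
clock: 8.85
tcp_pos: [0.583, 0.14, 0.1487]
orientation: [0.171, 0.628, 0.747, -0.136]
wrist_force: [0.8, -0.9, -1.4]
finger_gap: 0.039
[ 1.142   0.0578 -0.4378]
1337 [ 0.041  -0.0304  0.0017]
(200, 330) [[-154.9 -146.3  234.7]]
(440, 330) [[-159.   147.3  240.7]]
(230, 300) [[-102.2 -100.   210.9]]
(410, 300) [[-104.4   99.8  214.9]]
```

View pics/w6.png

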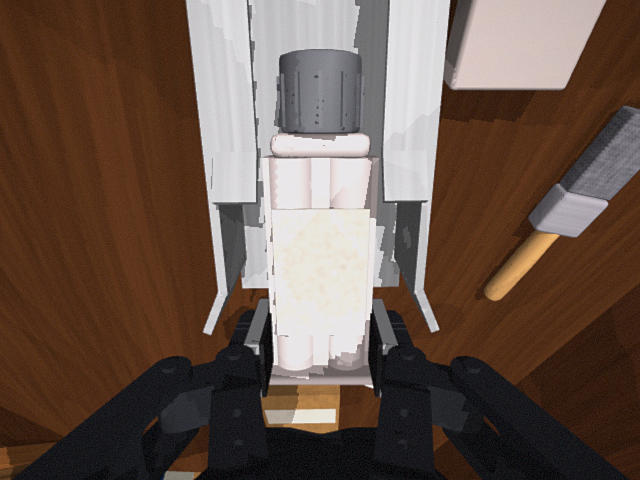

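Run:
```python
from h import *
p=cam("wrist");W=p["tool_from_camera"];d=p["depth"]
for uv in [(209,329),(210,325),(435,327),(432,322),(240,360),(400,360),(262,310),(245,345),(225,200),(190,380),(450,380),(150,400)]:
    D=d[uv[1],uv[0]];print(uv,np.round(1000*((ray(p,[uv])*D)@W[:3,:3].T+W[:3,3]),1))
```

```text
(209, 329) [[ 12.6 -40.  -32.7]]
(210, 325) [[ 14.7 -39.3 -33.4]]
(435, 327) [[ 12.9  40.4 -32. ]]
(432, 322) [[ 15.2  39.  -32.3]]
(240, 360) [[ 12.2 -25.4 -49.7]]
(400, 360) [[ 12.7  24.  -50.5]]
(262, 310) [[ 11.3 -23.8 -16.5]]
(245, 345) [[ 12.5 -25.4 -42.2]]
(225, 200) [[ 60.6 -28.4 -40.3]]
(190, 380) [[  8.7 -39.7 -54.6]]
(450, 380) [[  8.2  38.7 -54.1]]
(150, 400) [[ 12.3 -45.7 -66.7]]
```

```bash
python3 -m inch '[[-0.6,0,0,0,0,0,3],[0,0,0,0,0,0,3],[0,0,0,0,0,0,5],[0,0,0,0,0,0,7.4],[0,0,0,0,0,0,7.4]]'
python3 -m inch '[[0,0,0,0,0,0,7.4],[0,0,0,0,0,0,7.4],[0,0,0,0,0,0,7.4]]'
python3 - <<'E'
from h import *
p=cam("wrist");save(p,"w7.png")
E
```

```text
clock: 9.45
tcp_pos: [0.584, 0.1343, 0.1517]
orientation: [0.171, 0.628, 0.747, -0.136]
wrist_force: [0.1, 0.5, -0.8]
finger_gap: 0.074
clock: 9.75
tcp_pos: [0.5839, 0.1345, 0.1514]
orientation: [0.171, 0.628, 0.747, -0.136]
wrist_force: [-0.2, 0.2, -0.0]
finger_gap: 0.074
```

View pics/w7.png

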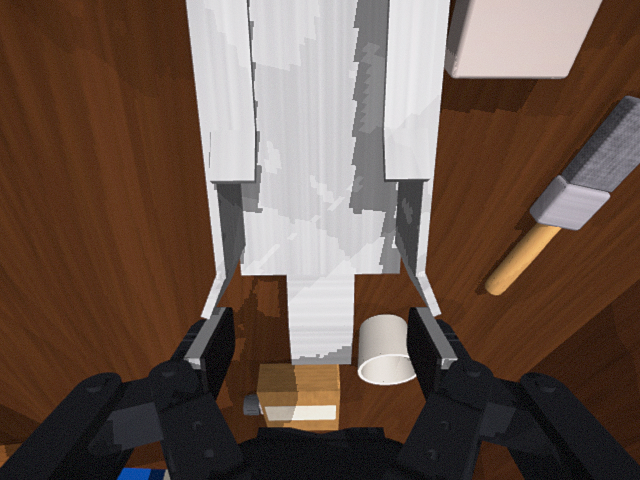

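```bash
python3 -m inch '[[-1,0,-2,0,0,0,7.4],[-1,0,-4,0,0,0,7.4],[-1,0,-4,0,0,0,7.4]]'
python3 - <<'E'
from h import *
p=cam("top");save(p,"t2.png");i=cv2.imread("pics/t2.png")[190:310,140:300];cv2.imwrite("pics/t2z.png",cv2.resize(i,None,fx=5,fy=5,interpolation=cv2.INTER_CUBIC))
for l in ["carton","cart_b_mid"]:
    for o in silhouettes(p,l)[:2]:
        C=cloud(p,o["mask"]);C=C[C[:,2]>.004];r=cv2.minAreaRect((C[:,:2]*1000).astype(np.float32));print(l,o["confidence"],r)
E
```

```text
clock: 10.1
tcp_pos: [0.5794, 0.1492, 0.2551]
orientation: [0.17, 0.628, 0.747, -0.137]
wrist_force: [-0.3, 0.5, 0.7]
finger_gap: 0.0743
carton 0.78 ((627.4671020507812, -264.5187072753906), (110.59580993652344, 143.72018432617188), 10.887723922729492)
carton 0.24 ((573.9096069335938, 232.02064514160156), (97.39185333251953, 268.3374328613281), 8.017120361328125)
cart_b_mid 0.51 ((562.5772094726562, -307.2705383300781), (37.23177719116211, 41.610008239746094), 10.643779754638672)
```

View pics/t2z.png

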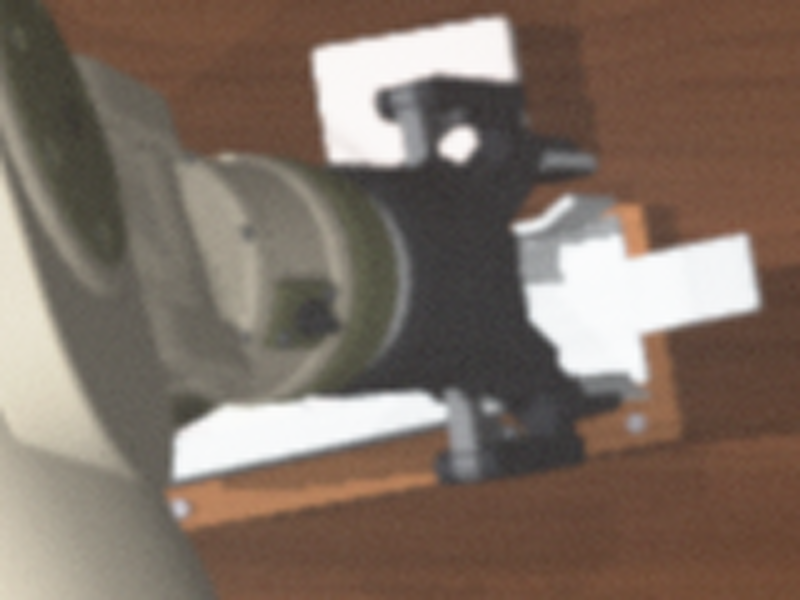

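Run:
```python
from h import *
plan([0.545,-0.316,0.2],Rdown(191),6,n=14)
```

```text
[[-2.76,-0.85,1.74,-1.37,1.46,-6.4,6],[-2.69,-1.19,1.64,-1.37,1.46,-6.4,6],[-2.58,-1.52,1.55,-1.37,1.46,-6.4,6],[-2.43,-1.84,1.44,-1.37,1.46,-6.4,6],[-2.24,-2.13,1.33,-1.37,1.46,-6.4,6]]
[[-2.02,-2.4,1.23,-1.37,1.46,-6.4,6],[-1.77,-2.64,1.12,-1.37,1.46,-6.4,6],[-1.49,-2.85,1.01,-1.37,1.46,-6.4,6],[-1.18,-3.02,0.91,-1.37,1.46,-6.4,6],[-0.86,-3.16,0.81,-1.37,1.46,-6.4,6]]
[[-0.52,-3.25,0.71,-1.37,1.46,-6.4,6],[-0.17,-3.31,0.62,-1.37,1.46,-6.4,6],[0.18,-3.32,0.54,-1.37,1.46,-6.4,6],[0.54,-3.29,0.47,-1.37,1.46,-6.4,6]]
```

```bash
python3 -m inch '[[-2.8,-0.9,1.7,-1.4,1.5,-6.4,6],[-2.7,-1.2,1.6,-1.4,1.5,-6.4,6],[-2.6,-1.5,1.5,-1.4,1.5,-6.4,6],[-2.4,-1.8,1.4,-1.4,1.5,-6.4,6],[-2.2,-2.1,1.3,-1.4,1.4,-6.4,6]]'
python3 -m inch '[[-2,-2.4,1.2,-1.4,1.4,-6.4,6],[-1.8,-2.6,1.1,-1.4,1.5,-6.4,6],[-1.5,-2.8,1,-1.4,1.5,-6.4,6],[-1.2,-3,0.9,-1.4,1.5,-6.4,6],[-0.9,-3.2,0.8,-1.4,1.4,-6.4,6]]'
python3 -m inch '[[-0.5,-3.2,0.7,-1.3,1.5,-6.4,6],[-0.2,-3.3,0.6,-1.3,1.5,-6.4,6],[0.2,-3.3,0.5,-1.3,1.5,-6.4,6],[0.5,-3.3,0.5,-1.3,1.4,-6.4,6],[0,0,0,0,0,0,6]]'
python3 - <<'E'
from h import *
s=get_state();print(s["tcp_pos"],s["joint_pos"],tcpT(s)[:3,:3])
p=cam("wrist");save(p,"w8.png")
for l in ["cart_b_nose","cart_b_mid","carton"]:
    for o in tip_of(p,l)[:2]: print(l,o,at_z(p,[o["location"]],.014)[0])
p=cam("top");save(p,"t3.png");i=cv2.imread("pics/t3.png")[190:310,140:300];cv2.imwrite("pics/t3z.png",cv2.resize(i,None,fx=5,fy=5,interpolation=cv2.INTER_CUBIC))
E
```

```text
clock: 10.75
tcp_pos: [0.5656, -0.0174, 0.2346]
orientation: [0.115, 0.392, 0.908, -0.092]
wrist_force: [1.8, -0.3, -0.4]
finger_gap: 0.0598
clock: 11.25
tcp_pos: [0.5536, -0.1837, 0.2144]
orientation: [0.052, 0.124, 0.99, -0.04]
wrist_force: [0.3, -0.4, 0.1]
finger_gap: 0.0599
clock: 11.75
tcp_pos: [0.5435, -0.3193, 0.196]
orientation: [-0.004, -0.095, 0.996, 0.0]
wrist_force: [-0.3, 0.3, -0.3]
finger_gap: 0.0597
[ 0.5435 -0.3193  0.196 ] [-0.6559  0.4395  0.1447  1.2831 -0.0054 -0.8454] [[-0.9821 -0.1884 -0.0089]
 [-0.1884  0.9821  0.    ]
 [ 0.0088  0.0017 -1.    ]]
cart_b_nose {'location': [322.4, 221.7], 'confidence': 0.89} [ 0.5465 -0.3159  0.014 ]
carton {'location': [353.8, 298.9], 'confidence': 0.88} [ 0.6196 -0.2694  0.014 ]
```

View pics/w8.png

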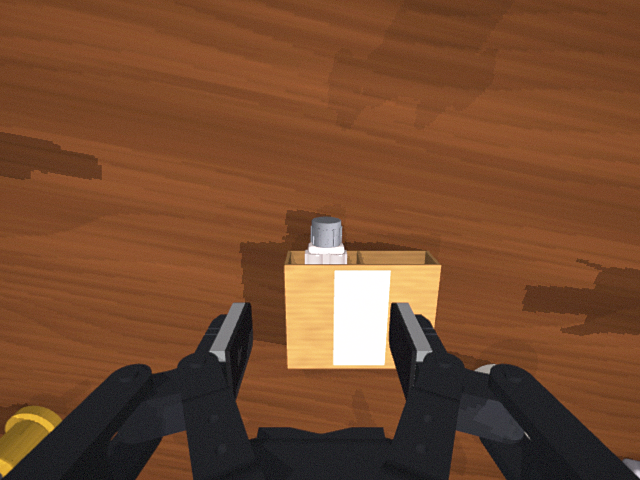

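View pics/t3z.png

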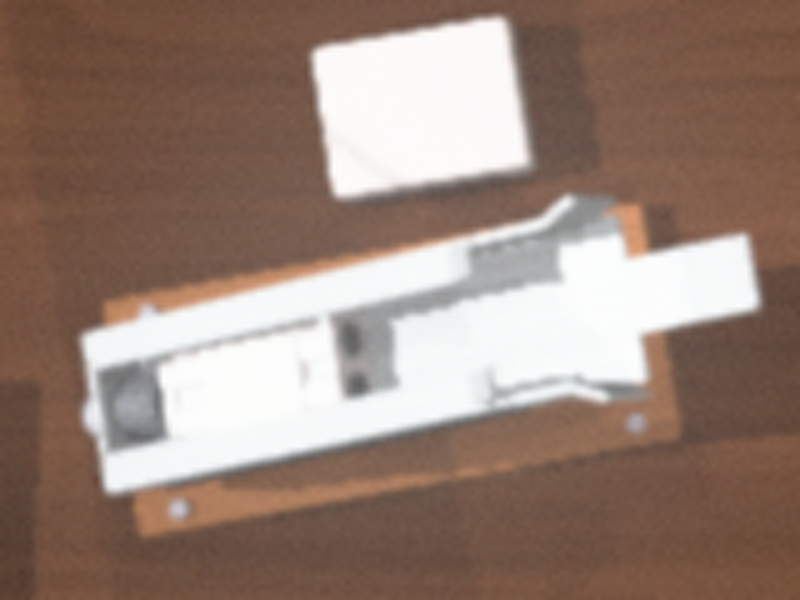

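Run:
```python
from h import *
plan([0.557,-0.3138,0.08],Rdown(191),6,n=4)
```

```text
[[-0.32,-0.06,2.98,0,-0.08,0.02,6],[-0.32,-0.06,2.98,0,-0.08,0.02,6],[-0.32,-0.06,2.98,0,-0.08,0.02,6],[-0.31,-0.06,2.98,0,-0.08,0.02,6]]
```

```bash
python3 -m inch '[[-0.3,-0.05,3,0,0,0,6],[-0.3,-0.05,3,0,0,0,6],[-0.3,-0.05,3,0,0,0,6],[-0.3,0,3,0,0,0,6],[0,0,0,0,0,0,6]]'
python3 - <<'E'
from h import *
s=get_state();print(s["tcp_pos"])
p=cam("wrist");save(p,"w9.png");np.savez("w9.npz",**{k:np.array(v) for k,v in p.items()})
T=np.linalg.inv(tcpT(s))
for l in ["cart_b_nose"]:
    for o in tip_of(p,l)[:2]: P=at_z(p,[o["location"]],.014)[0];print(l,o,P,T[:3,:3]@P+T[:3,3])
E
```

```text
clock: 12.5
tcp_pos: [0.5539, -0.311, 0.0756]
orientation: [-0.005, -0.097, 0.995, 0.002]
wrist_force: [-1.8, 0.8, 0.1]
finger_gap: 0.0601
[ 0.5539 -0.311   0.0756]
cart_b_nose {'location': [317.3, 252.4], 'confidence': 0.7} [ 0.5459 -0.3136  0.014 ] [ 0.0077 -0.0013  0.0617]
```

View pics/w9.png

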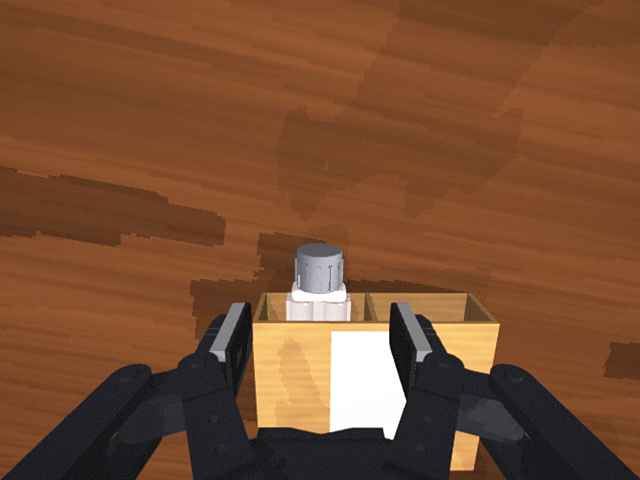

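```bash
python3 -m inch '[[-0.2,0,2.5,0,0,0,6],[0,0,2.5,0,0,0,6],[0,0,1.5,0,0,0,6],[0,0,0.7,0,0,0,6],[0,0,0,0,0,0,6]]'
python3 - <<'E'
from h import *
s=get_state();print(s["tcp_pos"])
p=cam("wrist");save(p,"w10.png")
d=p["depth"];W=p["tool_from_camera"]
for uv in [(320,d_) for d_ in (150,170,190,210,230,250)]:
    D=d[uv[1],uv[0]];print(uv,np.round(1000*((ray(p,[uv])*D)@W[:3,:3].T+W[:3,3]),1))
E
```

```text
clock: 13.1
tcp_pos: [0.5583, -0.3143, 0.0086]
orientation: [-0.002, -0.096, 0.995, -0.001]
wrist_force: [0.1, 0.3, 0.1]
finger_gap: 0.0601
[ 0.5583 -0.3143  0.0086]
(320, 150) [[71.9  0.4  7.8]]
(320, 170) [[63.7  0.4  8.3]]
(320, 190) [[55.2  0.3  8.9]]
(320, 210) [[46.7  0.3  7.8]]
(320, 230) [[37.6  0.3  8. ]]
(320, 250) [[28.6  0.3  7.2]]
```

View pics/w10.png

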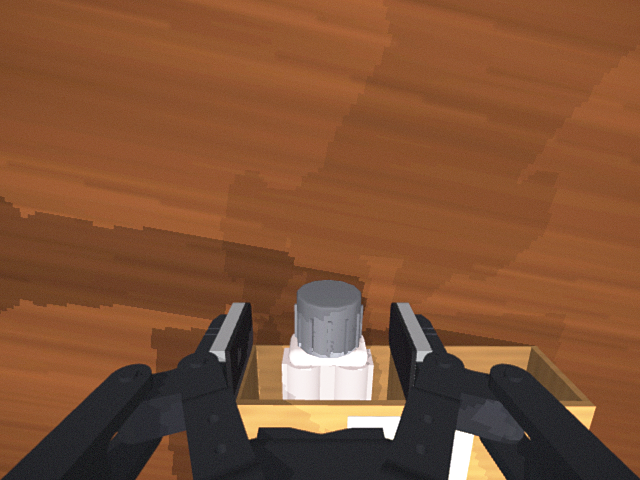

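Run:
```python
from h import *
p=cam("wrist")
d=p["depth"];W=p["tool_from_camera"]
for uv in [(260,405),(390,410),(330,284),(330,300),(330,340),(330,352),(300,320),(359,320),(331,356),(540,404)]:
    D=d[uv[1],uv[0]];print(uv,np.round(1000*((ray(p,[uv])*D)@W[:3,:3].T+W[:3,3]),1))
```

```text
(260, 405) [[-21.2 -22.9 -32. ]]
(390, 410) [[-24.3  27.8 -31.4]]
(330, 284) [[14.6  4.8  1.5]]
(330, 300) [[ 15.3   4.4 -15.1]]
(330, 340) [[  0.6   4.3 -20.9]]
(330, 352) [[ -5.4   4.4 -20.4]]
(300, 320) [[  5.4  -7.9 -13.8]]
(359, 320) [[  5.1  16.5 -13.3]]
(331, 356) [[ -8.3   4.9 -19. ]]
(540, 404) [[ 13.   57.6 -68.6]]
```

```bash
python3 -m inch '[[0.3,0.43,0.5,0,0,0,6],[0,0,0,0,0,0,4],[0,0,0,0,0,0,2],[0,0,0,0,0,0,2],[0,0,0,0,0,0,2]]' 40
python3 -m inch '[[0,0,0,0,0,0,2],[0,0,0,0,0,0,2],[0,0,0,0,0,0,2]]'
```

```text
clock: 13.7
tcp_pos: [0.5542, -0.3108, 0.0031]
orientation: [-0.002, -0.096, 0.995, -0.001]
wrist_force: [-0.9, 0.6, 3.5]
finger_gap: 0.0265
clock: 14.0
tcp_pos: [0.5542, -0.3108, 0.003]
orientation: [-0.002, -0.096, 0.995, -0.001]
wrist_force: [-2.3, 0.4, 6.3]
finger_gap: 0.0265
```

```bash
python3 -m inch '[[0.5,0,-0.1,0,0,0,2],[1.5,0,0,0,0,0,2],[2,0,0,0,0,0,2],[2,0,0,0,0,0,2],[2,0,0,0,0,0,2]]'
python3 -m inch '[[2,0,0,0,0,0,2],[2,0,0,0,0,0,2],[0.5,0,0,0,0,0,2],[0,0,0,0,0,0,2]]'
python3 - <<'E'
from h import *
p=cam("wrist");save(p,"w11.png")
E
```

```text
clock: 14.5
tcp_pos: [0.4743, -0.3257, 0.0034]
orientation: [-0.003, -0.096, 0.995, -0.0]
wrist_force: [-0.3, 0.4, -0.0]
finger_gap: 0.0265
clock: 14.9
tcp_pos: [0.4305, -0.3345, 0.0039]
orientation: [-0.003, -0.096, 0.995, -0.0]
wrist_force: [0.9, -0.3, -0.4]
finger_gap: 0.0267
```

View pics/w11.png

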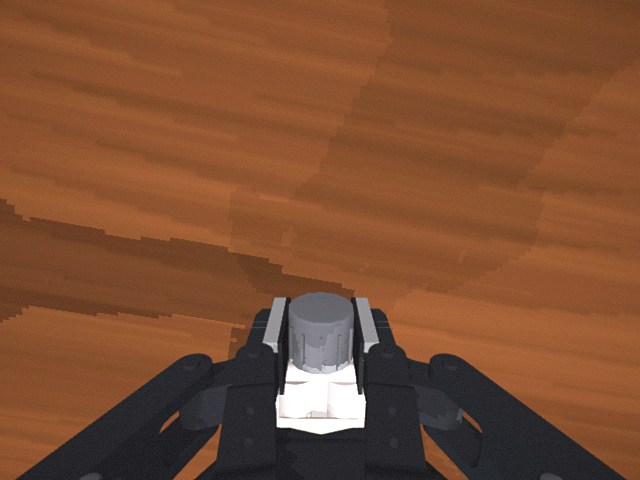

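```bash
python3 -m inch '[[0,0,0.1,0,0,0,2],[0,0,0,0,0,0,4],[0,0,0,0,0,0,6],[0,0,0,0,0,0,6],[0,0,-1.5,0,0,0,6]]'
python3 -m inch '[[0,0,-3.5,0,0,0,6],[-3,0,-4,0,0,0,6],[-3,0,0,0,0,0,6],[-2.5,0,0,0,0,0,6],[0,0,0,0,0,0,6]]'
python3 - <<'E'
from h import *
s=get_state();print(s["tcp_pos"])
p=cam("wrist");save(p,"w12.png")
T=np.linalg.inv(tcpT(s))
for l in ["cart_b_nose","cart_b_mid"]:
    for o in tip_of(p,l)[:2]: P=at_z(p,[o["location"]],.014)[0];print(l,o,P,T[:3,:3]@P+T[:3,3])
E
```

```text
clock: 15.45
tcp_pos: [0.4304, -0.3332, 0.0166]
orientation: [-0.004, -0.096, 0.995, 0.001]
wrist_force: [-0.3, 1.1, 0.5]
finger_gap: 0.0602
clock: 15.95
tcp_pos: [0.5184, -0.3178, 0.0933]
orientation: [-0.001, -0.098, 0.995, -0.001]
wrist_force: [0.5, -0.7, 0.1]
finger_gap: 0.0601
[ 0.5184 -0.3178  0.0933]
cart_b_nose {'location': [320.1, 92.6], 'confidence': 0.9} [ 0.4209 -0.3369  0.014 ] [0.0991 0.0004 0.0796]
cart_b_mid {'location': [316.5, 194.6], 'confidence': 0.94} [ 0.4795 -0.3276  0.014 ] [ 0.0399 -0.0019  0.0795]
```

View pics/w12.png

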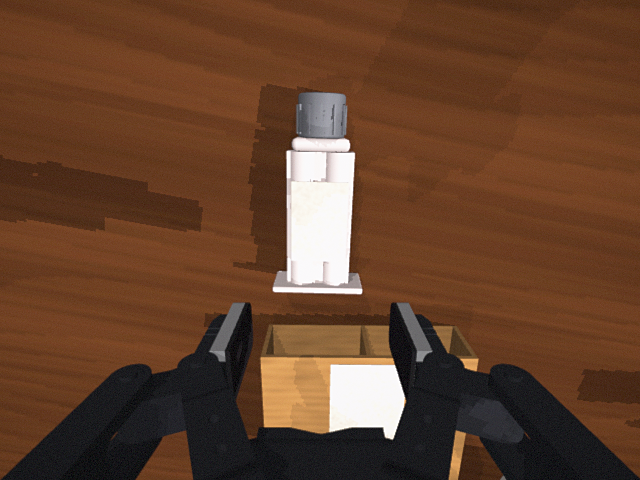

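```bash
python3 -m inch '[[-0.3,-0.15,2.5,0,0,1.3,6],[0,0,2.5,0,0,0,6],[0,0,2.5,0,0,0,6],[0,0,1.2,0,0,0,6],[0,0,0,0,0,0,6]]'
python3 - <<'E'
from h import *
s=get_state();print(s["tcp_pos"])
p=cam("wrist");save(p,"w13.png")
d=p["depth"];W=p["tool_from_camera"]
v,u=np.nonzero((d>0));c=ray(p,np.c_[u,v])*d[v,u][:,None];C=c@W[:3,:3].T+W[:3,3]
print("bench z",np.median(C[(v<50)][:,2]))
k=(abs(C[:,1])<.035)&(C[:,0]>-.03)&(C[:,0]<.12)&(C[:,2]<-.001)&(C[:,2]>-.035)
for a in [-.02,-.015,.03,.04,.05,.06,.08,.09,.1]:
    q=C[k&(abs(C[:,0]-a)<.002)&((a>0.015)|(abs(C[:,1])<.022))]
    if len(q):print(a,q[:,1].min(),q[:,1].max(),(q[:,1].min()+q[:,1].max())/2,np.percentile(q[:,2],5))
E
```

```text
clock: 16.6
tcp_pos: [0.5158, -0.3182, 0.0037]
orientation: [-0.004, -0.084, 0.996, 0.001]
wrist_force: [-0.4, 0.2, -0.7]
finger_gap: 0.0601
[ 0.5158 -0.3182  0.0037]
bench z 0.004008324103358024
-0.02 -0.021945773724202495 0.02198262458606128 1.842543092939186e-05 -0.02569647497899481
-0.015 -0.02125159359921955 0.018564492012670575 -0.0013435507932744884 -0.0210375365404889
0.03 -0.02160668049622298 0.018410278331508108 -0.0015982010823574356 -0.021807290495276986
0.04 -0.021467473290133248 0.01837909620559533 -0.001544188542268959 -0.021857382749345074
0.05 -0.021483463968494414 0.018310403547870786 -0.001586530210311814 -0.02059057752197456
0.06 -0.02156685181088593 0.01852649576644989 -0.0015201780222180196 -0.020547906598224048
0.08 -0.016211074722450966 0.013179920165033067 -0.0015155772787089497 -0.024749717706014328
0.09 -0.016320454458997567 0.013191745247446946 -0.0015643546057753106 -0.024694573438677172
```

View pics/w13.png

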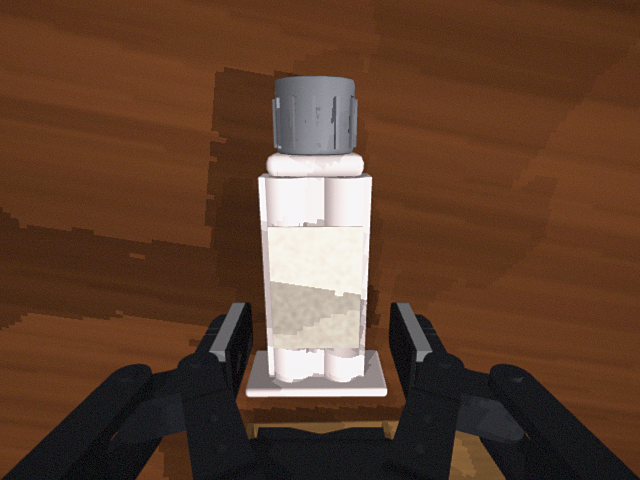

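```bash
python3 -m inch '[[-0.3,-0.15,0.15,0,0,0,6],[0,0,0,0,0,0,5],[0,0,0,0,0,0,3],[0,0,0,0,0,0,3],[0,0,0,0,0,0,3]]' 50
python3 -m inch '[[0,0,0,0,0,0,3],[0,0,0,0,0,0,3],[0,0,-1,0,0,0,3],[0,0,-3,0,0,0,3],[0,0,-4,0,0,0,3]]'
python3 -m inch '[[0,0,-4,0,0,0,3],[0,0,-4,0,0,0,3],[0,0,-4,0,0,0,3],[0,0,-2,0,0,0,3]]'
python3 - <<'E'
from h import *
s=get_state();print(s["tcp_pos"],s["joint_pos"])
# hover like w4: at A the pose was (0.5853,0.1325,0.2322); mouth there at tool x 55, floor 74
q=[0.171,0.628,0.747,-0.136];Rm=R.from_quat([q[1],q[2],q[3],q[0]]).as_matrix()
P=np.array([0.5912,0.0971,0.1714])-Rm[:,2]*.06+Rm[:,1]*(-.0005);print(P)
plan(P,Rm,3,n=16)
E
```

```text
clock: 17.15
tcp_pos: [0.5221, -0.3208, 0.0055]
orientation: [-0.002, -0.085, 0.996, -0.001]
wrist_force: [1.1, -0.1, 6.2]
finger_gap: 0.0386
clock: 17.65
tcp_pos: [0.5197, -0.3184, 0.083]
orientation: [-0.005, -0.085, 0.996, 0.001]
wrist_force: [1.3, -0.5, -0.7]
finger_gap: 0.0384
clock: 18.05
tcp_pos: [0.523, -0.3202, 0.2288]
orientation: [-0.001, -0.085, 0.996, -0.002]
wrist_force: [0.5, 0.3, -0.7]
finger_gap: 0.0386
[ 0.523  -0.3202  0.2288] [-0.6781  0.3884  0.1478  1.3283 -0.0044 -0.8483]
[0.5856 0.1221 0.2257]
[[-0.85,2.66,0.01,1.18,-1.26,5.52,3],[-0.59,2.73,-0.03,1.18,-1.26,5.52,3],[-0.33,2.77,-0.08,1.18,-1.26,5.52,3],[-0.07,2.79,-0.13,1.18,-1.26,5.52,3],[0.2,2.78,-0.19,1.18,-1.26,5.52,3]]
[[0.46,2.74,-0.26,1.18,-1.26,5.52,3],[0.72,2.68,-0.33,1.18,-1.26,5.52,3],[0.96,2.59,-0.4,1.18,-1.26,5.52,3],[1.2,2.48,-0.47,1.18,-1.26,5.52,3],[1.42,2.34,-0.55,1.18,-1.26,5.52,3]]
[[1.62,2.18,-0.63,1.18,-1.26,5.52,3],[1.81,2,-0.71,1.18,-1.26,5.52,3],[1.98,1.8,-0.8,1.18,-1.26,5.52,3],[2.12,1.59,-0.88,1.18,-1.26,5.52,3],[2.24,1.36,-0.96,1.18,-1.26,5.52,3]]
[[2.34,1.12,-1.03,1.18,-1.26,5.52,3]]
```

```bash
python3 -m inch '[[-0.8,2.7,0,1.2,-1.3,5.5,3],[-0.6,2.7,0,1.2,-1.3,5.5,3],[-0.3,2.8,-0.1,1.2,-1.3,5.5,3],[-0.1,2.8,-0.1,1.2,-1.3,5.5,3],[0.2,2.8,-0.2,1.2,-1.3,5.5,3]]'
python3 -m inch '[[0.5,2.7,-0.3,1.2,-1.3,5.5,3],[0.7,2.7,-0.3,1.2,-1.3,5.5,3],[1,2.6,-0.4,1.2,-1.2,5.5,3],[1.2,2.5,-0.5,1.2,-1.2,5.5,3],[1.4,2.3,-0.6,1.2,-1.2,5.5,3]]'
python3 -m inch '[[1.6,2.2,-0.6,1.2,-1.2,5.5,3],[1.8,2,-0.7,1.2,-1.2,5.5,3],[2,1.8,-0.8,1.1,-1.2,5.5,3],[2.1,1.6,-0.9,1.1,-1.2,5.6,3],[2.2,1.4,-1,1.1,-1.2,5.6,3]]'
python3 -m inch '[[2.3,1.1,-1,1.1,-1.2,5.6,3],[0,0,0,0,0,0,3],[0,0,0,0,0,0,3]]'
cat > look.py <<'E'
from h import *
import sys
s=get_state();print(s["tcp_pos"],s["finger_gap"],s["wrist_force"])
p=cam("wrist");save(p,sys.argv[1]);W=p["tool_from_camera"];d=p["depth"]
v,u=np.nonzero((d>0));c=ray(p,np.c_[u,v])*d[v,u][:,None];C=c@W[:3,:3].T+W[:3,3]
z0=float(sys.argv[2])
fl=(C[:,0]>.06)&(C[:,0]<.16)&(abs(C[:,1])<.028)&(abs(C[:,2]-z0)<.006)
Q=C[fl];A=np.c_[Q[:,:2],np.ones(len(Q))];f,*_=np.linalg.lstsq(A,Q[:,2],rcond=None);r=Q[:,2]-A@f;print("floor",len(Q),f,"deg",np.degrees(f[:2]),r.std())
for a in np.arange(.05,.16,.01):
    q=C[(abs(C[:,0]-a)<.002)&(abs(C[:,1])<.046)&(abs(C[:,2]-(z0-.0345))<.004)]
    if len(q)>5:print(round(a,3),len(q),q[:,1].min(),q[:,1].max(),(q[:,1].min()+q[:,1].max())/2)
E
python3 look.py w14.png 0.06
```

```text
clock: 18.55
tcp_pos: [0.5407, -0.1797, 0.2234]
orientation: [0.058, 0.156, 0.985, -0.048]
wrist_force: [0.1, -0.4, 0.2]
finger_gap: 0.0388
clock: 19.05
tcp_pos: [0.5592, -0.0413, 0.2235]
orientation: [0.113, 0.386, 0.911, -0.092]
wrist_force: [0.3, -0.3, -1.3]
finger_gap: 0.0389
clock: 19.55
tcp_pos: [0.5792, 0.0967, 0.2233]
orientation: [0.16, 0.592, 0.78, -0.127]
wrist_force: [0.5, 1.0, -0.4]
finger_gap: 0.0384
clock: 19.85
tcp_pos: [0.5834, 0.1233, 0.2223]
orientation: [0.167, 0.627, 0.749, -0.133]
wrist_force: [0.5, 0.2, -0.2]
finger_gap: 0.0392
[0.5834 0.1233 0.2223] 0.03917729371036662 [ 0.4698  0.1699 -0.2262]
floor 6802 [0.0046 0.0079 0.0621] deg [0.2647 0.4508] 0.0007150862421617858
0.06 129 -0.04002915615754502 0.04348552246416108 0.0017281831533080307
0.07 139 -0.0360565761279709 0.03929529978481155 0.0016193618284203251
0.08 133 -0.0334063577294923 0.0366569319711112 0.0016252871208094523
0.09 147 -0.03322292434827968 0.036618616975285755 0.0016978463135030389
0.1 151 -0.03360793196590246 0.036454211484369385 0.0014231397592334612
0.11 684 -0.03355273262721143 0.036692699107503966 0.001569983240146268
0.12 790 -0.03348676592113717 0.03660571829801057 0.0015594761884367009
0.13 502 -0.03361780609174471 0.03621972575109189 0.001300959829673591
```

View pics/w14.png

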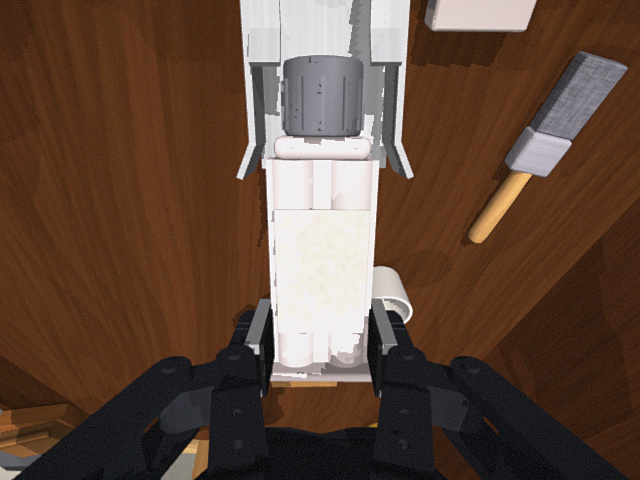

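Run:
```python
from h import *
p=cam("wrist");W=p["tool_from_camera"];d=p["depth"]
v,u=np.nonzero((d>0));c=ray(p,np.c_[u,v])*d[v,u][:,None];C=c@W[:3,:3].T+W[:3,3]
k=(v>225)&(v<320)&(u>290)&(u<360);Q=C[k];A=np.c_[Q[:,:2],np.ones(len(Q))];s,*_=np.linalg.lstsq(A,Q[:,2],rcond=None);print("label",s,np.degrees(s[:2]))
for uv in [(322,70),(322,90),(322,120),(322,376),(322,380),(285,80),(360,80)]:
    D=d[uv[1],uv[0]];print(uv,np.round(1000*((ray(p,[uv])*D)@W[:3,:3].T+W[:3,3]),1))
```

```text
label [ 0.0035 -0.0031 -0.0194] [ 0.199  -0.1774]
(322, 70) [[ 97.5   0.  -21.9]]
(322, 90) [[ 91.7   0.  -22.6]]
(322, 120) [[ 82.9   0.1 -22.3]]
(322, 376) [[-14.5   0.2 -23.9]]
(322, 380) [[-17.4   0.2 -22.8]]
(285, 80) [[ 95.3 -12.  -16.2]]
(360, 80) [[ 95.2  12.4 -16.7]]
```

```bash
python3 -m inch '[[-0.2,0.13,0,0,0,0,3],[0,0,2,0,0,0,3],[0,0,2,0,0,0,3],[0,0,1,0,0,0,3],[0,0,0.3,0,0,0,3]]'
python3 -m inch '[[0,0,0,0,0,0,3],[0,0,0,0,0,0,3]]'
python3 look.py w15.png 0.008
```

```text
clock: 20.45
tcp_pos: [0.589, 0.0979, 0.1748]
orientation: [0.167, 0.629, 0.748, -0.133]
wrist_force: [0.2, -0.3, -0.7]
finger_gap: 0.0385
clock: 20.65
tcp_pos: [0.5902, 0.0994, 0.1765]
orientation: [0.168, 0.628, 0.748, -0.132]
wrist_force: [0.2, -0.8, -0.8]
finger_gap: 0.0387
[0.5902 0.0994 0.1765] 0.03874651227352661 [ 0.2131 -0.7929 -0.7601]
floor 13765 [0.0049 0.0109 0.0101] deg [0.2787 0.6233] 0.0006923255259856223
0.06 78 -0.04271097746515373 0.04095515781669687 -0.0008779098242284317
0.07 284 -0.039531190463397446 0.03846952869265988 -0.0005308308853687847
0.08 475 -0.03603858740743956 0.03452483828702648 -0.0007568745602065385
0.09 509 -0.035913788381043824 0.03434706642981669 -0.0007833609756135659
0.1 473 -0.03611007039981774 0.03447378605318216 -0.0008181421733177915
0.11 1244 -0.03609453740131733 0.03436744086426415 -0.0008635482685265886
```

View pics/w15.png

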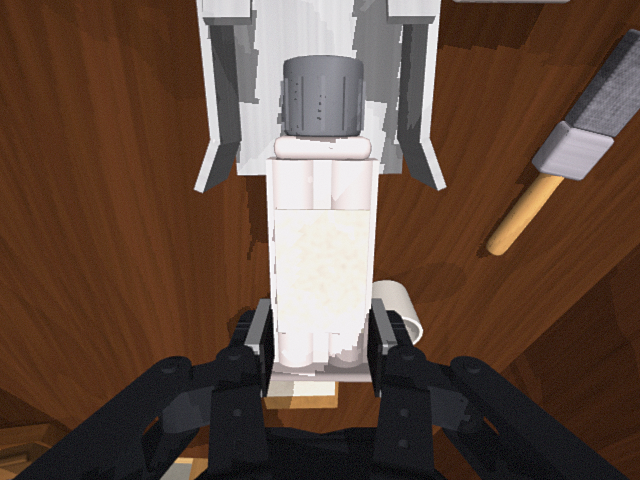

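```bash
python3 -m inch '[[0,-0.08,0.3,0,0,0,3],[1,0,0,0,0,0,3],[1,0,0,0,0,0,3],[1,0,0,0,0,0,3],[1.2,0,0,0,0,0,3]]'
python3 -m inch '[[0,0,0,0,0,0,3],[0,0,0,0,0,0,3]]'
python3 look.py w16.png 0.007
python3 - <<'E'
from h import *
p=cam("wrist");W=p["tool_from_camera"];d=p["depth"]
v,u=np.nonzero((d>0));c=ray(p,np.c_[u,v])*d[v,u][:,None];C=c@W[:3,:3].T+W[:3,3]
for sgn in (1,-1):
    q=C[(sgn*C[:,1]>.034)&(abs(C[:,1])<.046)&(abs(C[:,2]+.028)<.008)&(C[:,0]>0)];i=q[:,0].argmin();print(q[i])
for uv in [(250,250),(250,270),(395,250),(395,270)]:
    D=d[uv[1],uv[0]];print(uv,np.round(1000*((ray(p,[uv])*D)@W[:3,:3].T+W[:3,3]),1))
E
```

```text
clock: 21.2
tcp_pos: [0.5825, 0.1367, 0.1548]
orientation: [0.168, 0.628, 0.748, -0.133]
wrist_force: [0.8, 0.3, -1.1]
finger_gap: 0.0389
clock: 21.4
tcp_pos: [0.5825, 0.1362, 0.1549]
orientation: [0.168, 0.627, 0.749, -0.133]
wrist_force: [-0.0, 0.5, -0.5]
finger_gap: 0.0385
[0.5825 0.1362 0.1549] 0.03848229133917212 [-0.0432  0.455  -0.465 ]
floor 11488 [0.0044 0.0083 0.0064] deg [0.2512 0.4768] 0.0006956339788586616
0.05 295 -0.034505012585486494 0.03591695188046589 0.000705969647489698
0.06 322 -0.034763887676743245 0.03574063493787598 0.0004883736305663668
0.07 173 -0.03491416021383624 0.035888222218910804 0.00048703100253728177
0.08 1522 -0.034579051348170756 0.03577815284919848 0.0005995507505138636
0.09 1596 -0.03467913029924255 0.03571460547879077 0.0005177375897741088
0.1 1748 -0.03492097269021188 0.035531397565199095 0.00030521243749360646
0.11 1907 -0.03489771060986945 0.03553502234886901 0.00031865586949977875
[ 0.0175  0.0403 -0.0248]
[ 0.017  -0.0389 -0.0207]
(250, 250) [[ 28.1 -32.    7.6]]
(250, 270) [[ 19.3 -32.2   5.6]]
(395, 250) [[28.3 32.9  7.1]]
(395, 270) [[-61.2  76.9 198.2]]
```

View pics/w16.png

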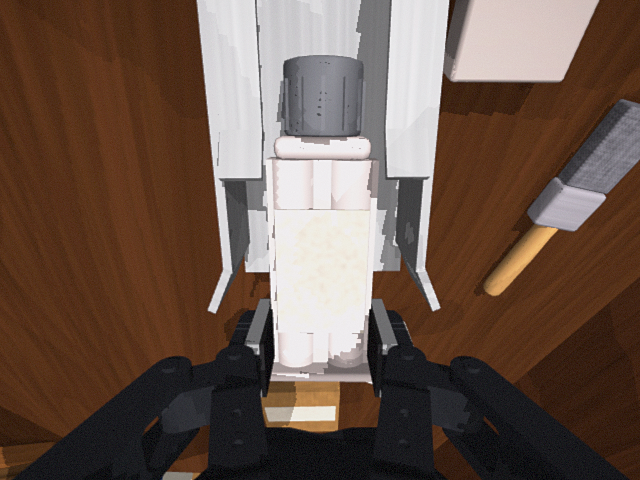

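```bash
python3 -m inch '[[0,0,0.1,0,0,0,3],[0,0,0,0,0,0,5],[0,0,0,0,0,0,7.4],[0,0,0,0,0,0,7.4],[0,0,0,0,0,0,7.4]]'
python3 -m inch '[[0,0,0,0,0,0,7.4],[0,0,0,0,0,0,7.4],[0,0,0,0,0,0,7.4]]'
python3 look.py w17.png 0.007
```

```text
clock: 22.0
tcp_pos: [0.5829, 0.1351, 0.1546]
orientation: [0.168, 0.628, 0.748, -0.132]
wrist_force: [0.2, 0.0, -0.6]
finger_gap: 0.074
clock: 22.3
tcp_pos: [0.5828, 0.1352, 0.1544]
orientation: [0.168, 0.628, 0.748, -0.133]
wrist_force: [0.1, -0.2, 0.1]
finger_gap: 0.0739
[0.5828 0.1352 0.1544] 0.0738829630455253 [ 0.1228 -0.1963  0.1073]
floor 1359 [0.005  0.0088 0.0055] deg [0.286  0.5014] 0.0006586056592137022
0.05 318 -0.03464851472182945 0.035652425845853986 0.0005019555620122684
0.06 350 -0.03467769573895417 0.03561321822813835 0.0004677612445920902
0.07 136 -0.03480125853888085 0.03537158530553073 0.00028516338332493923
0.08 1485 -0.03475225722161591 0.03537851594384502 0.0003131293611145572
0.09 1611 -0.0350096166474724 0.035689088765144414 0.0003397360588360057
0.1 1771 -0.0351161410744782 0.035570324614104615 0.00022709176981320842
0.11 1935 -0.03512374197282971 0.035379334748678125 0.0001277963879242061
```

View pics/w17.png

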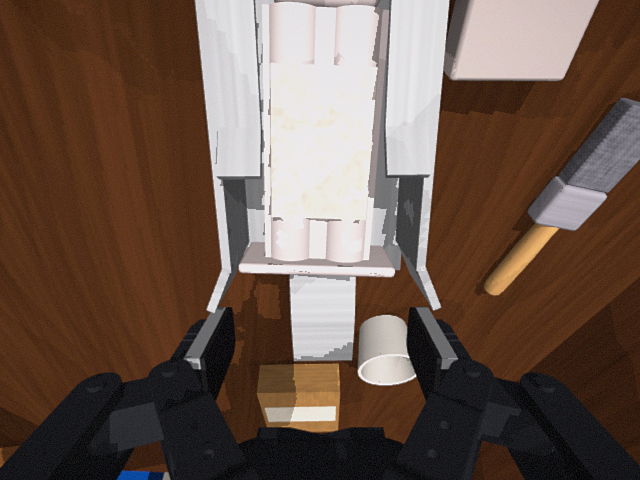

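```bash
python3 - <<'E'
from h import *
p=cam("wrist");W=p["tool_from_camera"];d=p["depth"]
for uv in [(280,262),(280,266),(280,270),(280,274),(350,266),(350,270),(350,274),(320,180)]:
    D=d[uv[1],uv[0]];print(uv,np.round(1000*((ray(p,[uv])*D)@W[:3,:3].T+W[:3,3]),1))
E
python3 -m inch '[[-1.5,0,-1,0,0,0,7.4],[-2,0,-4,0,0,0,7.4],[-2,0,-4,0,0,0,7.4],[-3,0,-3,0,0,0,7.4],[-4,0,-2,0,0,0,7.4]]'
python3 -m inch '[[-4,0,-1,0,0,0,7.4],[-4,0,-1,0,0,0,7.4],[-4,0,0,0,0,0,7.4],[-4,0,0,0,0,0,7.4],[0,0,0,0,0,0,7.4]]'
python3 - <<'E'
from h import *
for n in ["top","side"]:
    p=cam(n);save(p,n+"9.png");b=(140,190,300,310) if n=="top" else (220,160,320,260)
    i=cv2.imread("pics/"+n+"9.png")[b[1]:b[3],b[0]:b[2]];cv2.imwrite("pics/"+n+"9z.png",cv2.resize(i,None,fx=5,fy=5,interpolation=cv2.INTER_CUBIC))
E
```

```text
(280, 262) [[ 33.  -15.5 -19.7]]
(280, 266) [[ 32.7 -15.2 -22.7]]
(280, 270) [[ 31.3 -15.2 -23.1]]
(280, 274) [[-66.2 -42.3 199.7]]
(350, 266) [[ 31.8  10.5 -20.6]]
(350, 270) [[ 30.7  10.4 -21.8]]
(350, 274) [[ 29.9  10.3 -23.6]]
(320, 180) [[ 63.1  -0.6 -18. ]]
clock: 22.9
tcp_pos: [0.5904, 0.0808, 0.3375]
orientation: [0.169, 0.627, 0.749, -0.131]
wrist_force: [0.5, -0.5, 0.1]
finger_gap: 0.0737
clock: 23.4
tcp_pos: [0.6137, -0.0592, 0.4231]
orientation: [0.171, 0.63, 0.746, -0.132]
wrist_force: [0.3, 0.5, 0.7]
finger_gap: 0.074
```

View pics/top9z.png

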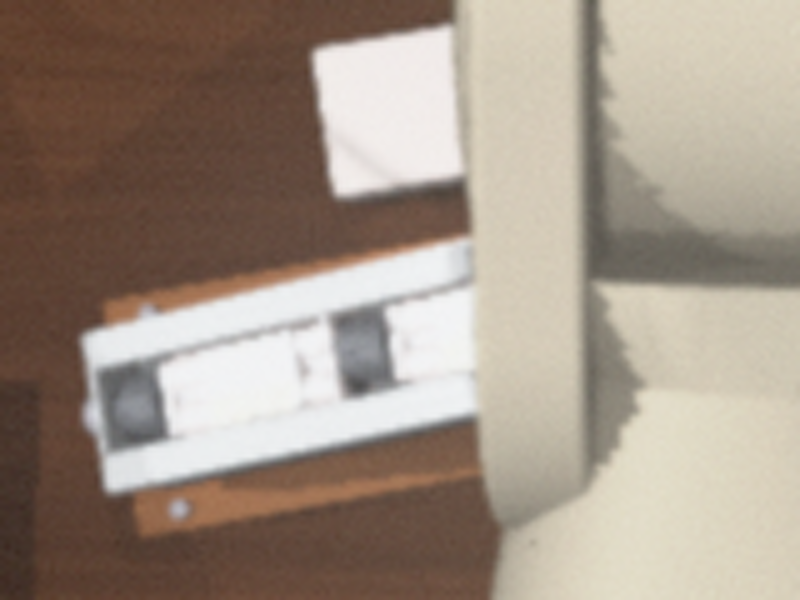

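View pics/top9.png

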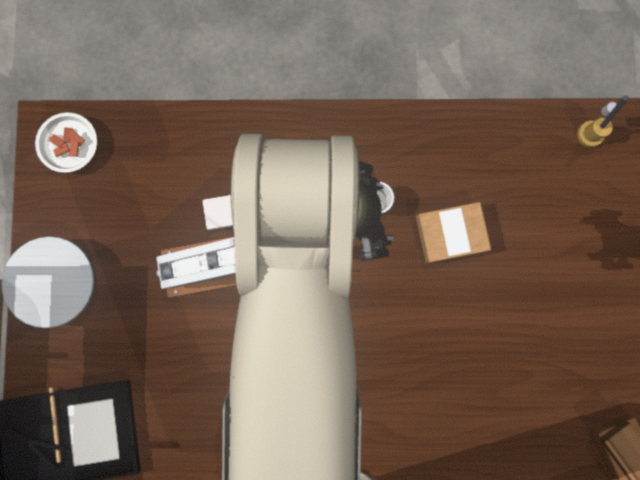

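Run:
```python
from h import *
print(get_state()["qvel"]);print(workorder.hand_in())
```

```text
[ 0.0367  0.0105 -0.0314 -0.0043  0.0046  0.0057]
the job is handed in; nothing more can be done
None
```

Both cartridges are in the magazine rail, nose-down, and the job is handed in at about 24 s of the 72 s allowed.

- **First cartridge:** I took it from the bench by the tail, put it in at the mouth and let it slide. The top picture shows its cap at the end stop.
- **Second cartridge:** I drew it about 12.5 cm out of the carton by its cap, set it down and took it again by the tail. I released it in the mouth the same way.

**Last checks:**
- The final top picture shows the second cap right behind the first cartridge's flange.
- The last wrist view put the second tail about 237 mm from the end stop. The expected 240 mm agrees within measuring error.
- The stone, brush and teacup looked unmoved as far as they showed. In the last top picture the arm hid part of the stone, part of the cup, the brush and the upper end of the rail. The last wrist picture, taken before I drew back, showed the stone, the brush and the mouth end of the rail.
- I saved a final side picture but did not look at it.
- The gripper stood clear of everything, and no wrist force reading passed 7 N. No check failed.

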